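Stir the waxed chair beads under the drying lamp

ROBOT

A 6-joint arm with a two-finger parallel gripper is mounted at the origin on the work surface. World frame = base frame: x ahead of the robot, y to its left, z up, the work surface at z = 0. Lengths are in mm, angles in degrees, forces in N, time in s.
With the tool pointing down it reaches from about 350 to 850 mm from the base axis. Payload 8.1 kg.
Tool frame: the origin (TCP) lies midway between the tips of the shut fingers; the grasp point (between the pads) lies 19 mm behind it; z points along the fingers, y is the line along which they close (so a half turn about z gives the same grasp; the last joint's range is limited). The gripper opens to 85 mm and grips with 20 to 120 N. Pads are 22 mm wide; open, the fingers measure 114 mm over their backs; the gripper's body (76 mm by 85 mm) begins 54 mm behind the grasp point. The pads swing forward as they close: fully open they stand 13 mm farther back than shut.
Start: joints at [-71.585, 7.471, 85.268, -0, 87.261, -4.893], TCP at [237.423, -551.031, 231.292] pointing down, gripper open.
Joint ranges: [-169.43, 169.43], [-51.17, 129.36], [1.28, 143.12], [-76.62, 256.62], [0, 156.53], [-152.29, 152.29]. Speed limits (degrees/s): [136.94, 136.94, 159.86, 180, 180, 180].

INTERFACE

Orientations are given as [roll, pitch, yaw] about the fixed x, y, z axes, in that order (R = Rz(yaw) Ry(pitch) Rx(roll)).
In Python, from bench import sense, snapshot, camera_params, hand_in, masks_of, pinpoint gives the robot as it stands.
- The arm moves only by the tool step_arm, never from a script. Its argument "targets" is a list of rows, each an object with "angular": the turn, a rotation vector about the tool's x, y, z scaled (see below), a list of three; "dp": the shift along the tool's x, y, z scaled (see below), a list of three; "fingers": the closure, from 0 (fully open) to 1 (shut). A call has exactly 8 rows; each row is the pose to reach, as a shift and turn from the pose commanded when the call began, along the tool's axes at that moment, turning the shorter way round; what a row does not reach only later rows make up. The controller multiplies each number of a shift by 0.2 m and each number of a turn by 180 degrees. A row lasts 1/8 s, in which the tool goes at most 62.5 mm and 10.7 degrees, less where a joint would pass 70% of its speed; a pose out of reach is approached as far as the arm can. A call with a number of a shift or a turn outside -1 to 1 is refused whole. A call with a gripper value outside its range is refused whole. The fingers move at their own pace and stop on an object; "newtons" is the grip in N (left out, the last holds). Time passes only in rows, so rows that repeat a pose let the fingers close, or fill a call up. It gives the time, the measured TCP pose, the force, the opening and the grip force at its end, in the units of the state.
- sense(): the state, without advancing time (a new reading comes with each control period).
- snapshot(name): name is "scene" or "top"; returns the picture (400x640x3 uint8, blue, green, red); there is no depth.
- camera_params(name): a dict with "vfov" (degrees; the focal length in pixels is half the picture's height over the tangent of half this angle, whatever the lens; pixels are square), "cx", "cy" (the principal point, pixels), "R" (3x3) and "t" (3): a world point X has camera coordinates R X + t. Camera axes: x right, y down, z forward; pixel columns grow to the right and rows downward; lengths in mm; the calibration is good to about 2 mm. A picture is of the moment at which its call begins. camera_params takes no time and is no camera call.
- hand_in(): hands the job in; it is judged then, once.
Trained networks look in the newest picture that a camera, given by its name, has taken for a name from the list of things; names that differ only in an ending like _2 or _b are one class to them, and where a whole thing is asked for, a point or a joint stands for the part that bears it (a point fixed in the world has none). Each returns a list of dicts, best first, with "conf" (0 to 1); they miss things now and then, are a little off and sometimes report something else, mostly with a low value. They report only what shows in the picture. A call takes as long as a camera call. They do not tell look-alikes from the thing itself.
- masks_of(camera, label): "pixels" (400x640 bool, what is visible of it) and "at" ([column, row] in pixels, amid what is visible of it).
- pinpoint(camera, label): "at" ([column, row] in pixels: a listed point, or the origin of a listed thing).
The state is a dict: "time": time; "joint_pos": joint angles; "qd": joint speeds; "joint_efforts": joint torques, N m; "tool_pos": TCP position; "tcp_rot": TCP orientation; "ft_force": force on the tool from outside, world axes, zero at the start; "wrist_torque": the same for the moment, N m; "finger_gap": finger opening in mm; "grip_force": force on a finger pad.
Only numpy, scipy, OpenCV 4.12 (cv2) and the standard library are available. Lean on these libraries where they do the work, as an engineer would, in place of code of your own. Each camera call takes 0.05 s, during which the arm holds its last target. There are 200 camera calls.

TASK

Take the wooden stirring stick from its trough, reach in under the drying lamp, gently feel for the floor of the bowl in the middle with the stick's end, then, keeping the end low among the beads and starting from the robot's side of the bowl, stir about two full turns counter-clockwise as seen from above, and go on if need be until every bead has left its old place. Put the stick back in its trough as it stood and let go of it, then press the yellow button and after it the green one fully, one at a time. Keep all beads in the bowl and the bowl where it stands, do not bump the lamp's glass tubes, and leave everything else alone.

Things in the scene. Friction and masses are not known exactly. Their poses are not given: they have to be found in the camera images.
- stick: wooden stirring stick 200 mm long, 70 g. Origin: centre of its lower (stirring) end; z runs up to the handle end. Lower 98 mm: round, 18 mm thick; above: dark bar handle, 18 mm in x by 22 mm in y. It starts leaning in the trough 32 degrees from vertical, handle end towards the robot; grip across y about 165 mm from the origin, the tool along the stick
- trough: fixed plywood trough, 32 degrees from vertical, open on its upper, far side. Origin on the table below the stick's foot; x level, away from the handle's lean; y across. Channel 44 mm wide; its back and sides reach 120 mm up the stick, 80 mm of handle stand free. The stick lifts straight up out of it and is laid back likewise; let go a few mm short, it slides to the foot stop
- trough_foot (a point): point on the trough's foot stop where the centre of the stick's lower end stands, 30 mm above the table
- bowl: pale grey-green round metal bowl, loose, 0.9 kg. Origin: centre of its underside, z up; x points away from the robot's side, as the lamp's x (y left). Inner floor 6 mm above the origin, inner floor radius 96 mm, rim radius 120 mm outside, 52 mm tall, wall 4 mm
- lamp: drying lamp, fixed. Origin on the table below the heater (bowl here within 10 mm); x points to its stand, 160 to 260 mm beyond. Over the bowl, 194 to 215 mm up, a frame from x = -50 to 122 mm, 268 mm wide in y: four orange glass tubes along y at x = -35, 0, 35, 70 mm (10 mm thick, centres 200 mm up) and side bars. The gap between bowl and frame is open to the robot (-x)
- yellow (a joint): travel of the yellow button, m: 0 released, 0.006 fully pressed, about 5 N; counts as pressed above 0.0045
- yellow_top (a point): centre of the top of the yellow button (36 mm across, pressed straight down)
- green (a joint): travel of the green button, like the yellow one
- green_top (a point): centre of the top of the green button (36 mm across)
- panel: grey switch box 100 x 150 x 40 mm, fixed, which carries the two buttons 70 mm apart along its y (either may be the left one). Origin: centre of its underside
- bead0_center (a point): centre of a chunky pale wooden bead: upright cylinder 36 mm across, 28 mm tall, 30 g, in the bowl, its hole upward at the start
- bead1_center (a point): centre of a chunky dark wooden bead: upright cylinder 36 mm across, 28 mm tall, 30 g, in the bowl, its hole upward at the start
- bead2_center (a point): centre of a chunky pale wooden bead: upright cylinder 36 mm across, 28 mm tall, 30 g, in the bowl, its hole upward at the start
- bead3_center (a point): centre of a chunky dark wooden bead: upright cylinder 36 mm across, 28 mm tall, 30 g, in the bowl, its hole upward at the start
- bead4_center (a point): centre of a chunky pale wooden bead: upright cylinder 36 mm across, 28 mm tall, 30 g, in the bowl, its hole upward at the start
- bead5_center (a point): centre of a chunky dark wooden bead: upright cylinder 36 mm across, 28 mm tall, 30 g, in the bowl, its hole upward at the start
- glue_tin: bystander, loose: green tin 80 mm wide, 90 mm tall
- wax_jar: bystander, loose: amber jar 50 mm wide, 60 mm tall
- cane_coil: bystander, loose: straw-coloured ring 90 mm across, 25 mm tall
- chisel: bystander, loose: hand tool 190 mm long, lying
- offcut: bystander, loose: pale wood block 100 x 60 x 35 mm
There are look-alikes about, which are no part of the job. Leave any pink or purple look-alike of the part that bears bead2_center alone.

How it is judged (in metres and radians):
On the way, in this order (a step that is already met when the one before it is completed fails the run):
1. the stick's end feels the bowl's floor near the middle (stick on bowl 1.5 N or more for 0.1 s, within 35 mm of the middle) (contact force between stick and bowl above 1.5 N and z of stick in the frame of bowl below 0.015 m and horizontal distance between stick and bowl below 0.035 m), for 0.1 s.
2. turn 1: the stick's end, low in the bowl (below bead height), passes the robot's side (22 mm or more from the middle) (z of stick in the frame of bowl below 0.024 m and x of stick in the frame of bowl between -0.09 and -0.022 m and y of stick in the frame of bowl between -0.03 and 0.03 m), for 0.02 s.
3. turn 1: the stick's end, low in the bowl (below bead height), passes the far right part (18 mm or more right and beyond the middle) (z of stick in the frame of bowl below 0.024 m and x of stick in the frame of bowl between 0.018 and 0.09 m and y of stick in the frame of bowl between -0.09 and -0.018 m), for 0.02 s.
4. turn 1: the stick's end, low in the bowl (below bead height), passes the far left part (18 mm or more left and beyond the middle) (z of stick in the frame of bowl below 0.024 m and x of stick in the frame of bowl between 0.018 and 0.09 m and y of stick in the frame of bowl between 0.018 and 0.09 m), for 0.02 s.
5. turn 2: the stick's end, low in the bowl (below bead height), passes the robot's side (22 mm or more from the middle) (all of step 2), for 0.02 s.
6. turn 2: the stick's end, low in the bowl (below bead height), passes the far right part (18 mm or more right and beyond the middle) (all of step 3), for 0.02 s.
7. turn 2: the stick's end, low in the bowl (below bead height), passes the far left part (18 mm or more left and beyond the middle) (all of step 4), for 0.02 s.
8. the stick is back in its trough, foot on the stop, let go (distance between stick and trough_foot below 0.02 m and angle between the z axis of stick and the z axis of trough, either way round between 0.4 and 0.72 rad and contact force between the fingers and stick below 0.1 N), for 0.2 s.
9. the yellow button is pressed fully, alone (value of joint yellow above 0.0045 m and value of joint green below 0.001 m), for 0.05 s.
10. the green button is pressed fully, alone (value of joint green above 0.0045 m and value of joint yellow below 0.001 m), for 0.05 s.
At the end, for the whole second after the job is handed in: The stick rests in its trough with its foot within 20 mm of the stop, leaning as at the start, and is let go; all six beads are in the bowl and each lies more than 10 mm from where it started; the bowl stands upright within 40 mm of its starting place; both buttons are released (all of step 8 and horizontal distance between each of bead0_center, bead1_center, bead2_center, bead3_center, bead4_center, bead5_center and bowl below 0.11 m and z of each of bead0_center, bead1_center, bead2_center, bead3_center, bead4_center, bead5_center in the frame of bowl below 0.055 m and distance of each of bead0_center, bead1_center, bead2_center, bead3_center, bead4_center, bead5_center from where it was at the start of the episode above 0.01 m and distance of bowl from where it was at the start of the episode below 0.04 m and angle between bowl's own z axis and vertical below 0.1 rad and linear speed of stick below 0.02 m/s and value of joint each of yellow, green below 0.0015 m); the robot touches nothing.
It fails at once if the stick presses the bowl with more than 40 N (contact force between stick and bowl above 40 N).
It fails at once if the lamp is bumped (more than 4 N) (contact force between anything else and lamp above 4 N).
It fails at once if both buttons are pressed together (value of joint each of yellow, green above 0.003 m).
It fails at once if a bystander is moved more than 30 mm (distance of any of glue_tin, wax_jar, cane_coil, chisel, offcut from where it was at the start of the episode above 0.03 m).
It also fails if it takes over 72 s, if anything falls off the work surface, if the arm or the gripper's body presses on something with over 40 N, if the wrist force passes 120 N, or if a joint passes its speed limit or range.

## Working session

There is one attempt and no reset: what is moved stays moved. The work goes in short steps, Python scripts to look and compute and a tool call to move; the robot and the scene stay as the last step left them, time stands still between calls to the robot, and variables do not carry over. Pictures are saved under pics/ and viewed, at most 10 in all, crops included, and the job is handed in when it is done.

Besides the shell and the picture viewer there is one more tool, called after "Emit:" by a JSON object that holds its "name" and its "arguments". step_arm: Moves the arm, as the interface text tells. Its arguments: {"type":"object","properties":{"targets":{"type":"array","items":{"type":"object","properties":{"angular":{"type":"array","items":{"type":"number","minimum":-1,"maximum":1}},"dp":{"type":"array","items":{"type":"number","minimum":-1,"maximum":1}},"fingers":{"type":"number"}}}},"newtons":{"type":"number"}},"required":["targets"]}

```bash
mkdir -p pics; cat > h.py <<'E'
import numpy as np, cv2
from bench import *
def P(c):
    p=camera_params(c); f=200/np.tan(np.radians(p['vfov'])/2)
    return f,p['cx'],p['cy'],np.array(p['R']),np.array(p['t'])
def ray(c,uv):
    f,cx,cy,R,t=P(c); d=R.T@np.array([(uv[0]-cx)/f,(uv[1]-cy)/f,1]); return -R.T@t,d
def atz(c,uv,z):
    o,d=ray(c,uv); return o+d*(z-o[2])/d[2]
def tri(uv1,uv2):
    A=[];b=[]
    for c,uv in (('scene',uv1),('top',uv2)):
        o,d=ray(c,uv); d=d/np.linalg.norm(d); M=np.eye(3)-np.outer(d,d); A.append(M); b.append(M@o)
    A=np.array(A); x=np.linalg.solve(A.sum(0),np.sum(b,0)); 
    return x, [np.linalg.norm(A[i]@x-b[i]) for i in (0,1)]
def proj(c,X):
    f,cx,cy,R,t=P(c); q=R@np.array(X)+t; return np.array([cx+f*q[0]/q[2],cy+f*q[1]/q[2]])
E
python3 - <<'E'
from h import *
a=snapshot('scene');b=snapshot('top')
cv2.imwrite('pics/s0.png',a);cv2.imwrite('pics/t0.png',b)
for n in ['stick','trough','trough_foot','bowl','lamp','yellow_top','green_top','panel','bead0_center','bead1_center','glue_tin','wax_jar','cane_coil','chisel','offcut']:
    for c in ('scene','top'):
        print(n,c,[(round(r['conf'],2),np.round(r['at'],1).tolist()) for r in pinpoint(c,n)][:8])
for c in ('scene','top'): print(c,camera_params(c))
print(sense())
E
```

```text
stick scene [(0.93, [210.4, 185.1]), (0.62, [324.1, 213.0])]
stick top [(0.69, [460.7, 217.3])]
trough scene [(0.86, [210.1, 188.1])]
trough top [(0.84, [454.8, 219.5])]
trough_foot scene [(0.84, [207.6, 185.5]), (0.68, [315.9, 223.3]), (0.61, [441.1, 212.8])]
trough_foot top [(0.85, [461.4, 218.3])]
bowl scene [(0.63, [305.8, 216.5])]
bowl top []
lamp scene []
lamp top []
yellow_top scene []
yellow_top top []
green_top scene [(0.58, [322.7, 213.6]), (0.44, [463.9, 218.2])]
green_top top [(0.77, [142.0, 227.1])]
panel scene [(0.81, [445.1, 231.8]), (0.53, [211.2, 185.1])]
panel top [(0.86, [165.1, 228.7])]
bead0_center scene [(0.66, [370.5, 261.8]), (0.38, [316.3, 202.3])]
bead0_center top [(0.64, [301.3, 215.9]), (0.58, [318.6, 227.2])]
bead1_center scene [(0.64, [325.3, 213.8])]
bead1_center top [(0.5, [302.8, 213.2])]
glue_tin scene [(0.87, [368.2, 264.1])]
glue_tin top [(0.85, [235.9, 164.0]), (0.27, [328.8, 184.6])]
wax_jar scene [(0.96, [411.5, 263.8])]
wax_jar top [(0.85, [199.0, 174.0])]
cane_coil scene [(0.6, [385.7, 202.3])]
cane_coil top [(0.62, [239.5, 260.6])]
chisel sce
[... 736 characters left out ...]
9042248])}
{'time': 1.6, 'joint_pos': array([-7.15861194e+01,  7.47062623e+00,  8.52656296e+01,  2.08035399e-04,
        8.72622434e+01, -4.89453014e+00]), 'qd': array([-0.02497907, -0.00688725,  0.02575339, -0.13070139,  0.01339876,
       -0.0528147 ]), 'joint_efforts': array([ 1.87186315e-04, -5.69303226e+01, -5.00852215e+01, -3.70941561e-04,
        1.40210152e-03, -1.76591957e-06]), 'tool_pos': array([ 237.42089105, -551.0450396 ,  231.31868317]), 'tcp_rot': array([ 1.79998487e+02, -7.89909031e-05,  2.33084008e+01]), 'ft_force': array([0.89631195, 0.21034355, 0.4764897 ]), 'wrist_torque': array([-0.06061277,  0.00758256,  0.00281493]), 'grip_force': 0.0, 'finger_gap': 85.54159785394098}
```

View pics/s0.png

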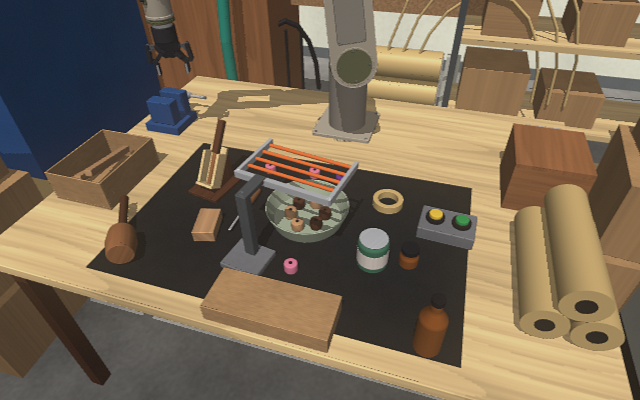

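View pics/t0.png

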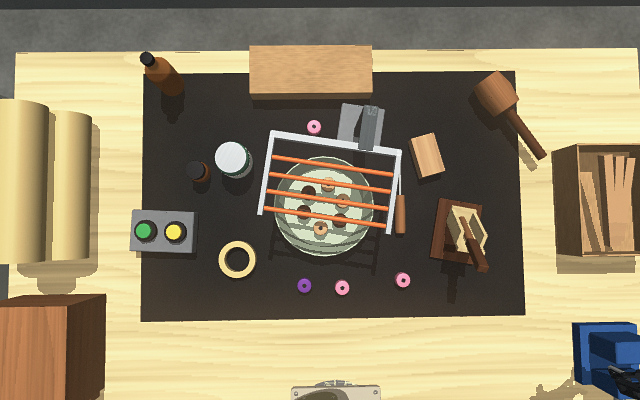

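The scene view shows the stick's dark handle at (218,135) in the trough, the bowl at (307,210) under the lamp, and the buttons at (436,215) yellow and (462,221) green. The top view shows the stick handle at (478,250), bowl at (323,206), yellow (173,231) and green (143,230). 

Possible mix-ups for the stick are the mallet handle (525,135 top), the chisel handle (400,215 top) and the box slats (600,205 top). For the beads they are the pink and purple ones outside the bowl. I choose the dark bar in the plywood trough and check it in a crop.

```bash
python3 - <<'E'
from h import *
a=cv2.imread('pics/s0.png');b=cv2.imread('pics/t0.png')
z=lambda i,x,y,w,h,s:cv2.resize(i[y:y+h,x:x+w],None,fx=s,fy=s,interpolation=cv2.INTER_CUBIC)
def grid(i,x,y,w,h,s):
    o=z(i,x,y,w,h,s)
    for k in range(0,w,10): cv2.line(o,(k*s,0),(k*s,6 if k%50 else 14),(0,0,255),1)
    for k in range(0,h,10): cv2.line(o,(0,k*s),(6 if k%50 else 14,k*s),(0,0,255),1)
    return o
c1=grid(a,180,110,80,100,4); c2=grid(b,420,190,80,100,4)
c3=grid(b,250,125,160,50*3-20,3)[:,:]
top=np.hstack([c1,c2]); 
cv2.imwrite('pics/c1.png',np.vstack([top[:400], ]))
cv2.imwrite('pics/c2.png',grid(b,250,120,160,150,4)[:600])
for n in ['stick','trough','bowl','lamp','yellow_top','panel','chisel']:
    for c in ('scene','top'):
        for r in masks_of(c,n)[:2]:
            m=r['pixels'].astype(np.uint8); 
            ct=np.vstack(cv2.findContours(m,0,2)[0]); print(n,c,round(r['conf'],2),np.round(r['at']),m.sum(),cv2.boundingRect(m),np.round(cv2.boxPoints(cv2.minAreaRect(ct))).tolist())
# buttons by colour, and colour candidates
for nm,lo,hi in (('y',(22,150,120),(34,255,255)),('g',(45,120,60),(85,255,255))):
  for c,i in (('scene',a),('top',b)):
    m=cv2.inRange(cv2.cvtColor(i,cv2.COLOR_BGR2HSV),lo,hi); n,l,s,ce=cv2.connectedComponentsWithStats(m)
    for k in range(1,n):
        if s[k,4]>40: print(nm,c,s[k],ce[k].round(1))
E
```

```text
stick scene 0.76 [220. 144.] 443 (207, 119, 19, 65) [[204.0, 182.0], [217.0, 119.0], [226.0, 120.0], [213.0, 184.0]]
stick scene 0.65 [212. 176.] 1650 (188, 147, 52, 57) [[187.0, 194.0], [206.0, 140.0], [248.0, 155.0], [229.0, 209.0]]
stick top 0.74 [477. 255.] 565 (460, 216, 29, 57) [[452.0, 221.0], [463.0, 215.0], [491.0, 270.0], [479.0, 276.0]]
stick top 0.38 [176. 233.] 193 (166, 224, 15, 16) [[166.0, 224.0], [180.0, 224.0], [180.0, 239.0], [166.0, 239.0]]
trough scene 0.77 [213. 178.] 1543 (189, 147, 52, 56) [[188.0, 193.0], [206.0, 141.0], [249.0, 156.0], [230.0, 208.0]]
trough top 0.61 [451. 230.] 2614 (429, 197, 58, 67) [[428.0, 257.0], [437.0, 196.0], [491.0, 205.0], [482.0, 265.0]]
bowl scene 0.59 [306. 214.] 2738 (264, 179, 86, 64) [[261.0, 185.0], [345.0, 174.0], [353.0, 236.0], [269.0, 247.0]]
bowl top 0.62 [323. 213.] 5160 (274, 156, 99, 100) [[254.0, 213.0], [316.0, 138.0], [392.0, 201.0], [330.0, 276.0]]
lamp scene 0.73 [260. 187.] 5085 (220, 139, 138, 136) [[179.0, 224.0], [300.0, 105.0], [365.0, 171.0], [244.0, 290.0]]
lamp top 0.71 [346. 163.] 6410 (257, 103, 146, 
[... 642 characters left out ...]
.0], [213.0, 183.0]]
panel top 0.94 [165. 233.] 1985 (130, 209, 68, 44) [[130.0, 251.0], [130.0, 209.0], [197.0, 210.0], [196.0, 253.0]]
panel top 0.26 [142. 229.] 186 (136, 223, 16, 15) [[136.0, 223.0], [151.0, 223.0], [151.0, 237.0], [136.0, 237.0]]
chisel top 0.81 [399. 216.] 377 (395, 194, 11, 40) [[395.0, 233.0], [395.0, 194.0], [405.0, 194.0], [405.0, 233.0]]
chisel top 0.65 [237. 163.] 1052 (215, 142, 38, 37) [[209.0, 158.0], [232.0, 135.0], [259.0, 162.0], [236.0, 185.0]]
y scene [430 209  13  11 114] [435.6 213.9]
y top [166 225  16  15 132] [172.  232.5]
g scene [217   0  19  80 775] [225.9  37.2]
g scene [456 215  13  10 102] [462.1 219.5]
g top [136 223  15  15 167] [142.8 230.3]
```

View pics/c1.png

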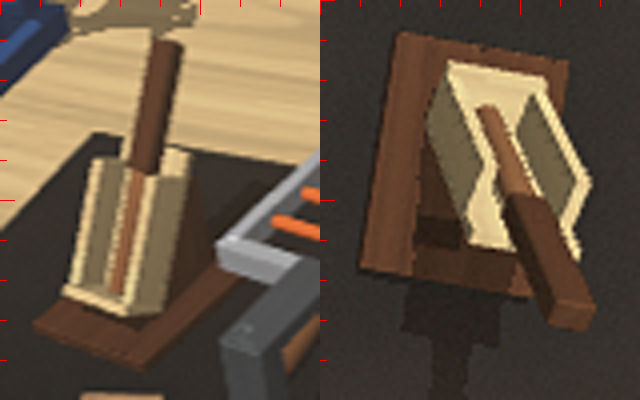

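View pics/c2.png

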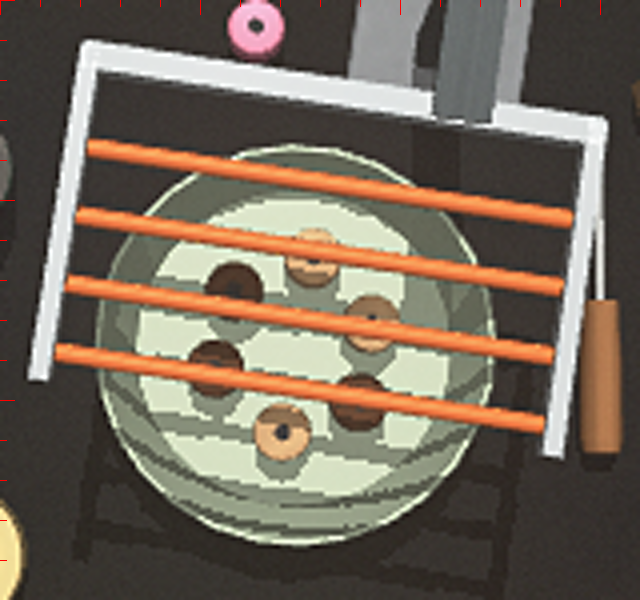

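The crops confirm the choice: dark square handle with a round lower part, lying in the plywood channel and leaning towards the robot. In pixels the foot is at (462,217) in the top view and (209,183) in the scene view, and the handle end is at (483,269) and (222,121). The bowl holds six beads, with two orange tubes over its near half.

```bash
python3 - <<'E'
from h import *
from scipy.optimize import least_squares
for n,s,t in (('end',(222.3,120.8),(483.5,269)),('mid',(216.2,152.5),(468.7,239.2)),('foot',(209.5,182.5),(462,217)),('yel',(435.8,213.9),(173,231.5)),('grn',(462.1,219.7),(142.8,229.8))):
    x,e=tri(s,t); print(n,x.round(1),np.round(e,1))
# stick fit: foot x,y, z free ; yaw
l=np.radians(32)
def pt(p,d,off=0):
    c,s=np.cos(p[3]),np.sin(p[3]); ax=np.array([-np.sin(l)*c,-np.sin(l)*s,np.cos(l)]); n=np.array([np.cos(l)*c,np.cos(l)*s,np.sin(l)])
    return p[:3]+ax*d+n*off
obs=[(200,0,'scene',(222.3,120.8)),(200,0,'top',(483.5,269)),(98,9,'scene',(216.2,152.5)),(98,9,'top',(468.7,239.2)),(4,9,'scene',(209.5,182.5)),(4,9,'top',(462,217))]
f=lambda p:np.concatenate([proj(c,pt(p,d,o))-u for d,o,c,u in obs]+[[(p[2]-30)/3]])
r=least_squares(f,[450,-230,30,-.1]); print('stick',r.x[:3].round(1),np.degrees(r.x[3]).round(1),r.fun.round(1))
print('handle165',pt(r.x,165).round(1))
# trough base
q=[atz('top',u,5) for u in ((438.8,198),(482,205.5),(472.5,264.3),(430,257))]
print(np.round(q,0)); 
for a,b in((3,0),(2,1)): d=q[a]-q[b]; d=-d; 
for a,b in((3,0),(2,1)): print('base yaw',np.degrees(np.arctan2(*(q[b]-q[a])[[1,0]])))
# bowl rim ellipse: points on outer rim in top crop
pix=[(298,145),(495,330),(300,545),(97,320),(160,195),(440,195),(150,465),(450,455)]
w=np.array([atz('top',(250+x/4,120+y/4),52)[:2] for x,y in pix])
g=least_squares(lambda p:np.hypot(*(w-p[:2]).T)-p[2],[450,0,120]); print('bowl',g.x.round(1),g.fun.round(1))
# lamp: tubes
T=[((90,148),(570,217)),((77,215),(560,286)),((67,284),(552,354)),((57,353),(543,424))]
for i,((a,b),(c,d)) in enumerate(T):
    A=atz('top',(250+a/4,120+b/4),203);B=atz('top',(250+c/4,120+d/4),203)
    print('tube',A[:2].round(1),B[:2].round(1),((A+B)/2)[:2].round(1),'yaw',np.degrees(np.arctan2(-(A-B)[0],(A-B)[1])).round(1))
for x,y in ((313,255),(233,288),(372,320),(215,368),(358,400),(282,432)): print('bead',(atz('top',(250+x/4,120+y/4),34)[:2]-g.x[:2]).round(0))
# frame corners
for x,y in ((88,48),(602,125),(38,380),(553,457)): print('corner',atz('top',(250+x/4,120+y/4),215)[:2].round(0))
E
```

```text
end [ 405.3 -293.3  194.7] [2.3 2.3]
mid [ 463.4 -297.   115.4] [0.8 0.8]
foot [ 513.7 -311.8   33.6] [2.8 2.8]
yel [489.1 376.8  56.3] [0.2 0.2]
grn [494.1 446.5  57.6] [0.4 0.4]
stick [ 509.1 -308.3   27.6] -9.1 [-0.2 -1.  -1.4  1.  -1.8  0.   1.5 -0.8 -0.4 -0.5 -1.9  0.1 -0.8]
handle165 [ 422.7 -294.5  167.5]
[[ 564. -268.    5.]
 [ 543. -377.    5.]
 [ 397. -347.    5.]
 [ 417. -242.    5.]]
base yaw -10.254005554562765
base yaw -11.328253255662899
bowl [548.4  20.8 118.1] [-2.3  0.   4.4  1.3  0.2  3.1 -2.9 -3.8]
tube [637.8 128.7] [ 600.  -113.8] [618.9   7.5] yaw -8.9
tube [603.8 135.5] [ 565.  -107.8] [584.4  13.8] yaw -9.1
tube [569.  140.7] [ 530.7 -103. ] [549.9  18.9] yaw -8.9
tube [534.3 145.9] [495.6 -97.6] [515.   24.2] yaw -9.0
bead [ 51. -11.]
bead [32. 38.]
bead [ 11. -46.]
bead [-17.  49.]
bead [-37. -37.]
bead [-56.   9.]
corner [686. 128.]
corner [ 645. -129.]
corner [521. 154.]
corner [ 479. -100.]
```

```bash
cat > m.py <<'E'
# plan rows: tracks the commanded pose in cmd.npy
import sys, os
from h import *
from scipy.spatial.transform import Rotation as Ro
FOOT=np.array([509.1,-308.3,30.]); SY=-9.3; LAMP=np.array([550.,19.,0]); LY=-9.0
def R_of(tilt,yaw): return Ro.from_euler('xyz',[180,-tilt,yaw],degrees=True)
def lamp(x,y,z): return LAMP+Ro.from_euler('z',LY,degrees=True).apply([x,y,z])
def tcp(end,tilt,yaw,g=146.): # stick end centre -> TCP
    R=R_of(tilt,yaw); return np.asarray(end)-g*R.apply([0,0,1]),R
def start():
    if os.path.exists('cmd.npz'): c=np.load('cmd.npz'); return c['p'],Ro.from_quat(c['q'])
    s=sense(); return s['tool_pos'],Ro.from_euler('xyz',s['tcp_rot'],degrees=True)
def rows(poses,fingers):
    p0,R0=start()
    for p,R in poses:
        d=np.round(R0.inv().apply(p-p0)/200,3)+0.; a=np.round((R0.inv()*R).as_rotvec(degrees=True)/180,3)+0.
        print('{"dp":%s,"angular":%s,"fingers":%g}'%(d.tolist(),a.tolist(),fingers), '!!!' if abs(d).max()>1 else '')
    np.savez('cmd.npz',p=p0+R0.apply(d*200),q=(R0*Ro.from_rotvec(a*180,degrees=True)).as_quat())
def state():
    s=sense(); print({k:np.round(s[k],1).tolist() for k in ('time','tool_pos','tcp_rot','ft_force','finger_gap','grip_force')})
E
python3 - <<'E'
from m import *
state()
a,R=tcp(FOOT,32,SY,240); p0,_=start(); mid=(a+p0)/2+[0,0,30]
print(a.round(1)); rows([(mid,R_of(16,7))],0); rows([(a,R)],0)
g,R=tcp(FOOT,32,SY,146); rows([(g,R)],0)
E
```

```text
{'time': 2.3, 'tool_pos': [237.4, -551.0, 231.3], 'tcp_rot': [180.0, 0.0, 23.3], 'ft_force': [-0.7, -0.1, -0.5], 'finger_gap': 85.7, 'grip_force': 0.0}
[ 383.6 -287.7  233.5]
{"dp":[0.596, -0.46, -0.156],"angular":[-0.013, 0.088, 0.09],"fingers":0} 
{"dp":[0.386, -0.609, 0.26],"angular":[-0.037, 0.088, 0.083],"fingers":0} 
{"dp":[0.001, -0.001, 0.47],"angular":[0.0, 0.0, 0.0],"fingers":0}
```

Emit:
{"name": "step_arm", "arguments": {"targets": [{"dp":[0.15,-0.115,-0.04],"angular":[-0.003,0.022,0.022],"fingers":0},{"dp":[0.3,-0.23,-0.08],"angular":[-0.006,0.044,0.045],"fingers":0},{"dp":[0.45,-0.345,-0.12],"angular":[-0.01,0.066,0.068],"fingers":0},{"dp":[0.596,-0.46,-0.156],"angular":[-0.013,0.088,0.09],"fingers":0},{"dp":[0.596,-0.46,-0.156],"angular":[-0.013,0.088,0.09],"fingers":0},{"dp":[0.596,-0.46,-0.156],"angular":[-0.013,0.088,0.09],"fingers":0},{"dp":[0.596,-0.46,-0.156],"angular":[-0.013,0.088,0.09],"fingers":0},{"dp":[0.596,-0.46,-0.156],"angular":[-0.013,0.088,0.09],"fingers":0}], "newtons": 100}}

```text
time: 3.3
tool_pos: [310.3, -419.8, 262.2]
tcp_rot: [180.0, -15.9, 7.0]
ft_force: [-0.5, -0.4, 0.3]
finger_gap: 85.3
grip_force: 0.0
```

Emit:
{"name": "step_arm", "arguments": {"targets": [{"dp":[0.1,-0.15,0.06],"angular":[-0.009,0.022,0.021],"fingers":0},{"dp":[0.2,-0.3,0.13],"angular":[-0.018,0.044,0.042],"fingers":0},{"dp":[0.29,-0.46,0.195],"angular":[-0.028,0.066,0.062],"fingers":0},{"dp":[0.386,-0.609,0.26],"angular":[-0.037,0.088,0.083],"fingers":0},{"dp":[0.386,-0.609,0.26],"angular":[-0.037,0.088,0.083],"fingers":0},{"dp":[0.386,-0.609,0.26],"angular":[-0.037,0.088,0.083],"fingers":0},{"dp":[0.386,-0.609,0.26],"angular":[-0.037,0.088,0.083],"fingers":0},{"dp":[0.386,-0.609,0.26],"angular":[-0.037,0.088,0.083],"fingers":0}]}}

```text
time: 4.3
tool_pos: [383.5, -288.7, 234.1]
tcp_rot: [179.9, -31.9, -9.3]
ft_force: [0.7, -0.3, 0.9]
finger_gap: 85.0
grip_force: 0.0
```

```bash
python3 - <<'E'
from m import *
state()
a=snapshot('scene');b=snapshot('top')
z=lambda i,x,y,w,h,s:cv2.resize(i[y:y+h,x:x+w],None,fx=s,fy=s,interpolation=cv2.INTER_CUBIC)
cv2.imwrite('pics/g1.png',np.hstack([z(a,160,80,100,130,4),z(b,420,180,100,130,4)]))
E
```

```text
{'time': 4.3, 'tool_pos': [383.5, -288.7, 234.1], 'tcp_rot': [179.9, -31.9, -9.3], 'ft_force': [0.7, -0.3, 0.9], 'finger_gap': 85.0, 'grip_force': 0.0}
```

View pics/g1.png

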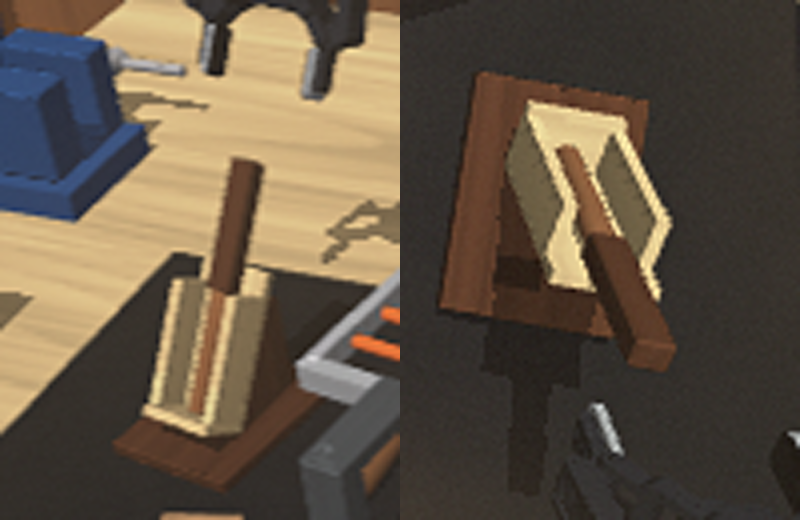

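The open fingers sit behind the handle end, astride the stick's line. The handle end is at (483,268) in the top view, with tips at about (470,283) and (518,290). I'll check the offset numerically.

```bash
python3 - <<'E'
from m import *
s=sense(); R=Ro.from_euler('xyz',s['tcp_rot'],degrees=True)
for c in ('scene','top'):
    for y in (-43,43): print(c,y,proj(c,s['tool_pos']+R.apply([0,y,-13])).round(1))
    for d in (200,98,0): print(c,d,proj(c,tcp(FOOT,32,SY,d)[0]).round(1))
E
```

```text
scene -43 [236.8 104.5]
scene 43 [213.5  98.8]
scene 200 [222.  119.1]
scene 98 [216.1 151.9]
scene 0 [210.5 182.5]
top -43 [468.4 284. ]
top 43 [513.1 290.8]
top 200 [482.4 270.1]
top 98 [469.3 241.8]
top 0 [459.  219.4]
```

Emit:
{"name": "step_arm", "arguments": {"targets": [{"dp":[0,0,0.06],"angular":[0,0,0],"fingers":0},{"dp":[0,0,0.14],"angular":[0,0,0],"fingers":0},{"dp":[0,0,0.22],"angular":[0,0,0],"fingers":0},{"dp":[0,0,0.3],"angular":[0,0,0],"fingers":0},{"dp":[0,0,0.38],"angular":[0,0,0],"fingers":0},{"dp":[0,0,0.45],"angular":[0,0,0],"fingers":0},{"dp":[0.001,-0.001,0.47],"angular":[0,0,0],"fingers":0},{"dp":[0.001,-0.001,0.47],"angular":[0,0,0],"fingers":0}]}}

```text
time: 5.4
tool_pos: [432.7, -295.4, 153.3]
tcp_rot: [179.9, -31.9, -9.3]
ft_force: [0.6, 0.1, 0.2]
finger_gap: 85.2
grip_force: 0.0
```

Emit:
{"name": "step_arm", "arguments": {"targets": [{"dp":[0,0,0],"angular":[0,0,0],"fingers":1},{"dp":[0,0,0],"angular":[0,0,0],"fingers":1},{"dp":[0,0,0],"angular":[0,0,0],"fingers":1},{"dp":[0,0,0],"angular":[0,0,0],"fingers":1},{"dp":[0,0,0],"angular":[0,0,0],"fingers":1},{"dp":[0,0,0],"angular":[0,0,0],"fingers":1},{"dp":[0,0,0],"angular":[0,0,0],"fingers":1},{"dp":[0,0,0],"angular":[0,0,0],"fingers":1}], "newtons": 100}}

```text
time: 6.4
tool_pos: [432.9, -296.2, 154.6]
tcp_rot: [179.8, -32.0, -9.2]
ft_force: [-4.0, 0.1, 5.6]
finger_gap: 20.8
grip_force: 98.1
```

```bash
python3 - <<'E'
from m import *
p,R=start(); print(p)
rows([(p+[0,0,z],R) for z in (10,30,50,70,90,110,130,150)],1)
# travel to front of lamp
E1=lamp(-165,0,170); mid=(FOOT+[-50,0,150]+E1)/2+[-30,-40,0]
A=FOOT+[0,0,150]; M=np.array([400,-160,180.]); B=lamp(-170,0,160)
rows([tcp(A+(M-A)*k/8,32+6*k/8,SY) for k in range(1,9)],1)
rows([tcp(M+(B-M)*k/8,38+7*k/8,SY) for k in range(1,9)],1)
E
```

```text
[ 432.77537368 -295.74086797  153.89734755]
{"dp":[0.026, 0.0, -0.042],"angular":[0.0, 0.0, 0.0],"fingers":1} 
{"dp":[0.079, 0.0, -0.127],"angular":[0.0, 0.0, 0.0],"fingers":1} 
{"dp":[0.132, 0.0, -0.212],"angular":[0.0, 0.0, 0.0],"fingers":1} 
{"dp":[0.185, 0.001, -0.297],"angular":[0.0, 0.0, 0.0],"fingers":1} 
{"dp":[0.238, 0.001, -0.382],"angular":[0.0, 0.0, 0.0],"fingers":1} 
{"dp":[0.291, 0.001, -0.467],"angular":[0.0, 0.0, 0.0],"fingers":1} 
{"dp":[0.344, 0.001, -0.552],"angular":[0.0, 0.0, 0.0],"fingers":1} 
{"dp":[0.397, 0.001, -0.637],"angular":[0.0, 0.0, 0.0],"fingers":1} 
{"dp":[-0.08, -0.08, -0.043],"angular":[0.0, 0.005, 0.0],"fingers":1} 
{"dp":[-0.159, -0.16, -0.086],"angular":[0.0, 0.009, 0.0],"fingers":1} 
{"dp":[-0.239, -0.241, -0.13],"angular":[0.0, 0.013, 0.0],"fingers":1} 
{"dp":[-0.318, -0.321, -0.173],"angular":[0.0, 0.017, 0.0],"fingers":1} 
{"dp":[-0.397, -0.402, -0.216],"angular":[0.0, 0.021, 0.0],"fingers":1} 
{"dp":[-0.477, -0.482, -0.259],"angular":[0.0, 0.025, 0.0],"fingers":1} 
{"dp":[-0.556, -0.563, -0.301],"angular":[0.0, 0.03, 0.0],"fingers":1} 
{"dp":[-0.635, -0.643, -0.344],"angular":[0.0, 0.034, 0.0],"fingers":1} 
{"dp":[-0.044, -0.125, -0.01],"angular":[0.0, 0.005, 0.0],"fingers":1} 
{"dp":[-0.088, -0.25, -0.02],"angular":[0.0, 0.009, 0.0],"fingers":1} 
{"dp":[-0.131, -0.375, -0.029],"angular":[0.0, 0.014, 0.0],"fingers":1} 
{"dp":[-0.175, -0.5, -0.039],"angular":[0.0, 0.019, 0.0],"fingers":1} 
{"dp":[-0.219, -0.625, -0.048],"angular":[0.0, 0.024, 0.0],"fingers":1} 
{"dp":[-0.263, -0.75, -0.057],"angular":[0.0, 0.029, 0.0],"fingers":1} 
{"dp":[-0.306, -0.875, -0.066],"angular":[0.0, 0.034, 0.0],"fingers":1} 
{"dp":[-0.35, -1.0, -0.074],"angular":[0.0, 0.039, 0.0],"fingers":1}
```

Emit:
{"name": "step_arm", "arguments": {"targets": [{"dp":[0.026,0,-0.042],"angular":[0,0,0],"fingers":1},{"dp":[0.079,0,-0.127],"angular":[0,0,0],"fingers":1},{"dp":[0.132,0,-0.212],"angular":[0,0,0],"fingers":1},{"dp":[0.185,0.001,-0.297],"angular":[0,0,0],"fingers":1},{"dp":[0.238,0.001,-0.382],"angular":[0,0,0],"fingers":1},{"dp":[0.291,0.001,-0.467],"angular":[0,0,0],"fingers":1},{"dp":[0.344,0.001,-0.552],"angular":[0,0,0],"fingers":1},{"dp":[0.397,0.001,-0.637],"angular":[0,0,0],"fingers":1}]}}

```text
time: 7.4
tool_pos: [432.8, -295.7, 305.3]
tcp_rot: [179.9, -31.9, -9.3]
ft_force: [-0.6, 0.1, -1.0]
finger_gap: 21.1
grip_force: 97.6
```

Emit:
{"name": "step_arm", "arguments": {"targets": [{"dp":[-0.08,-0.08,-0.043],"angular":[0,0.005,0],"fingers":1},{"dp":[-0.159,-0.16,-0.086],"angular":[0,0.009,0],"fingers":1},{"dp":[-0.239,-0.241,-0.13],"angular":[0,0.013,0],"fingers":1},{"dp":[-0.318,-0.321,-0.173],"angular":[0,0.017,0],"fingers":1},{"dp":[-0.397,-0.402,-0.216],"angular":[0,0.021,0],"fingers":1},{"dp":[-0.477,-0.482,-0.259],"angular":[0,0.025,0],"fingers":1},{"dp":[-0.556,-0.563,-0.301],"angular":[0,0.03,0],"fingers":1},{"dp":[-0.635,-0.643,-0.344],"angular":[0,0.034,0],"fingers":1}]}}

```text
time: 8.4
tool_pos: [381.5, -232.7, 304.1]
tcp_rot: [-177.6, -35.7, -9.2]
ft_force: [-0.1, -0.2, -0.5]
finger_gap: 20.6
grip_force: 97.7
```

Emit:
{"name": "step_arm", "arguments": {"targets": [{"dp":[-0.044,-0.125,-0.01],"angular":[0,0.005,0],"fingers":1},{"dp":[-0.088,-0.25,-0.02],"angular":[0,0.009,0],"fingers":1},{"dp":[-0.131,-0.375,-0.029],"angular":[0,0.014,0],"fingers":1},{"dp":[-0.175,-0.5,-0.039],"angular":[0,0.019,0],"fingers":1},{"dp":[-0.219,-0.625,-0.048],"angular":[0,0.024,0],"fingers":1},{"dp":[-0.263,-0.75,-0.057],"angular":[0,0.029,0],"fingers":1},{"dp":[-0.306,-0.875,-0.066],"angular":[0,0.034,0],"fingers":1},{"dp":[-0.35,-1.0,-0.074],"angular":[0,0.039,0],"fingers":1}]}}

```text
time: 9.4
tool_pos: [480.9, -135.4, 291.7]
tcp_rot: [-176.3, -40.0, -9.4]
ft_force: [-0.1, -0.2, -0.2]
finger_gap: 20.9
grip_force: 97.7
```

```bash
python3 - <<'E'
from m import *
state(); print(start()[0])
s=sense(); R=Ro.from_euler('xyz',s['tcp_rot'],degrees=True); e=s['tool_pos']+R.apply([0,0,146])
a=snapshot('scene');b=snapshot('top')
z=lambda i,x,y,w,h,s:cv2.resize(i[y:y+h,x:x+w],None,fx=s,fy=s,interpolation=cv2.INTER_CUBIC)
print(e,proj('scene',e),proj('top',e))
for c in('scene','top'):
  for l in ('stick','bowl'): print(c,l,[(r['conf'],np.round(r['at'],1)) for r in pinpoint(c,l)])
cv2.imwrite('pics/g2.png',np.hstack([z(a,260,120,100,130,4),z(b,270,180,100,130,4)]))
E
```

```text
{'time': 9.4, 'tool_pos': [480.9, -135.4, 291.7], 'tcp_rot': [-176.3, -40.0, -9.4], 'ft_force': [-0.1, -0.2, -0.2], 'finger_gap': 20.9, 'grip_force': 97.7}
[280.27964818  62.22966962 263.21434434]
[ 574.86554633 -141.38370423  180.08474587] [243.86034392 163.8824847 ] [403.87984685 187.53175629]
scene stick [(0.82, array([246. , 167.3])), (0.73, array([208.1, 226.4]))]
scene bowl [(0.77, array([308.6, 219.8]))]
top stick [(0.69, array([406. , 188.3])), (0.31, array([237. , 257.9])), (0.19, array([395.7, 193.7]))]
top bowl [(0.76, array([322.4, 208. ]))]
```

View pics/g2.png

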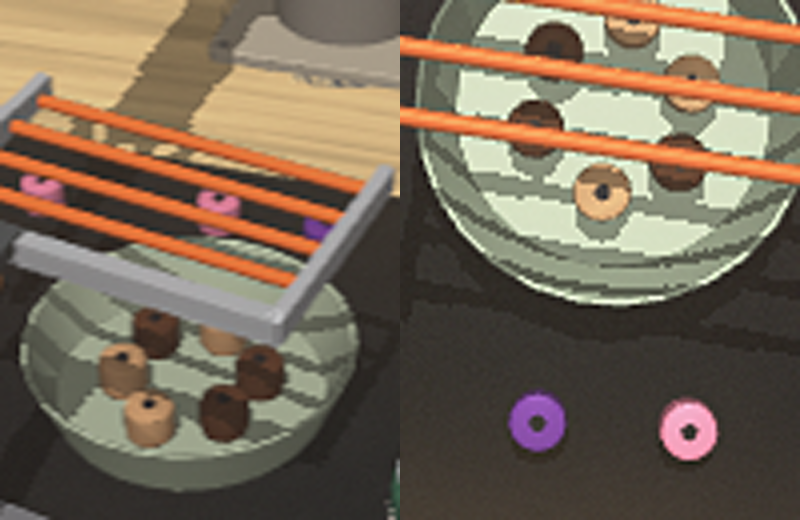

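The stick is held firmly, but the arm could not take the tilted pose close to its base. It stopped at TCP (481,-135,292), with the stick's end beside the lamp's right bar at (404,188) in the top view. The beads are untouched. I'll look at the joints.

```bash
python3 - <<'E'
from m import *
from scipy.optimize import least_squares
s=sense(); print(s['time'],s['joint_pos'].round(2),s['qd'].round(2),s['tool_pos'].round(2),s['tcp_rot'].round(2))
print(start()[1].as_euler('xyz',degrees=True).round(1))
R=Ro.from_euler('xyz',s['tcp_rot'],degrees=True)
# arm model: j1 z, j2,j3 pitch, j4 roll, j5 pitch, j6 roll
def fk(q,L):
    d1,a1,L2,a3,L4,d6=L
    z=lambda a:Ro.from_euler('z',a,degrees=True); y=lambda a:Ro.from_euler('y',a,degrees=True)
    R1=z(q[0]); p=R1.apply([a1,0,d1]); R2=R1*y(q[1]); p=p+R2.apply([0,0,L2]); R3=R2*y(q[2]); p=p+R3.apply([a3,0,L4])
    R5=R3*z(q[3])*y(q[4]); p=p+R5.apply([0,0,d6]); return p,R5*z(q[5])
obs=[([-71.585,7.471,85.268,0,87.261,-4.893],np.array([237.423,-551.031,231.292])),(s['joint_pos'],s['tool_pos'])]
for q,p in obs: 
    print(fk(q,[0]*6)[1].as_euler('xyz',degrees=True).round(1))
f=lambda L:np.concatenate([fk(q,L)[0]-p for q,p in obs]+[(L-np.array([330,40,400,0,450,300]))*0.01])
r=least_squares(f,[330,40,400,0,450,300.]); print(r.x.round(1),r.fun[:6].round(2))
E
```

```text
9.7 [-37.1  -51.11 132.59  22.99  65.26  57.51] [-0.84  0.03 -0.23  0.01 -0.18  0.05] [ 480.06 -136.66  291.94] [-176.35  -39.97   -9.36]
[179.9 -45.1  -9.2]
[180.    0.  113.3]
[140.   -2.8  83. ]
[312.5  29.4 437.6 -18.3 511.2 509. ] [-4.858e+01 -1.615e+01  4.000e-02 -2.000e-02 -6.000e-02 -4.000e-02]
```

```bash
cat > arm.py <<'E'
from m import *
from scipy.optimize import least_squares
zz=lambda a:Ro.from_euler('z',a,degrees=True); yy=lambda a:Ro.from_euler('y',a,degrees=True)
def fk(q,L,s4=1,s6=1,off=90):
    d1,a1,b,L2,a3,L4,d6,a5=L
    R1=zz(q[0]); p=R1.apply([a1,b,d1]); R2=R1*yy(q[1]); p=p+R2.apply([0,0,L2]); R3=R2*yy(q[2]); p=p+R3.apply([a3,0,L4])
    R5=R3*zz(s4*q[3])*yy(q[4]); R6=R5*zz(s6*q[5]); p=p+R5.apply([a5,0,d6]); return p,R6*zz(off)
E
python3 - <<'E'
from arm import *
s=sense()
q0=[-71.585,7.471,85.268,0,87.261,-4.893]; p0=np.array([237.423,-551.031,231.292])
R0=Ro.from_euler('xyz',[180,0,23.308],degrees=True); R1=Ro.from_euler('xyz',s['tcp_rot'],degrees=True)
for s4 in (1,-1):
  for s6 in (1,-1):
    for off in (0,90,180,270):
      for o4 in (0,90,180,270):
        e=0
        for q,R in ((q0,R0),(s['joint_pos'],R1)):
            q=np.array(q,float).copy(); q[3]+=o4; e+=(fk(q,[0]*8,s4,s6,off)[1].inv()*R).magnitude()
        if e<1: print(s4,s6,off,o4,np.degrees(e))
E
```

```text
1 1 90 0 4.061183988188659e-14
-1 1 90 0 45.97516284182841
```

Emit:
{"name": "step_arm", "arguments": {"targets": [{"dp":[0,0.05,0],"angular":[0,0,0],"fingers":1},{"dp":[0,0.1,0],"angular":[0,0,0],"fingers":1},{"dp":[0,0.15,0],"angular":[0,0,0],"fingers":1},{"dp":[0,0.2,0],"angular":[0,0,0],"fingers":1},{"dp":[0,0.2,0],"angular":[0,0,0],"fingers":1},{"dp":[0,0.2,0],"angular":[0,0,0],"fingers":1},{"dp":[0,0.2,0],"angular":[0,0,0],"fingers":1},{"dp":[0,0.2,0],"angular":[0,0,0],"fingers":1}]}}

```text
time: 10.7
tool_pos: [475.4, -175.9, 290.0]
tcp_rot: [-176.4, -40.0, -9.3]
ft_force: [0.2, -0.5, -0.8]
finger_gap: 20.4
grip_force: 98.0
```

```bash
python3 - <<'E'
from arm import *
s=sense(); print(s['joint_pos'].round(2),s['tool_pos'].round(2),s['tcp_rot'].round(2))
q0=[-71.585,7.471,85.268,0,87.261,-4.893]; p0=np.array([237.423,-551.031,231.292])
q1=[-37.1,-51.11,132.59,22.99,65.26,57.51];p1=np.array([480.06,-136.66,291.94])
obs=[(q0,p0),(q1,p1),(s['joint_pos'],s['tool_pos'])]
pr=np.array([350,0,50,350,0,350,250,0.])
f=lambda L:np.concatenate([fk(q,L)[0]-p for q,p in obs]+[(L-pr)*[.001,.1,.001,.001,.1,.001,.001,.1]])
r=least_squares(f,pr); print(r.x.round(1),r.fun[:9].round(2))
np.save('L.npy',r.x)
E
```

```text
[-43.92 -47.44 130.97  27.05  66.25  49.8 ] [ 475.4  -175.88  289.96] [-176.36  -39.99   -9.33]
[268.9   3.2  51.2 356.7   3.  555.5 362.    6.5] [-0.04 -0.01 -0.16 -0.59  0.52  0.07  0.53 -0.54  0.09]
```

```bash
cat >> arm.py <<'E'
L=np.load('L.npy') if os.path.exists('L.npy') else None
LO=np.array([-169.43,-51.17,1.28,-76.62,0,-152.29])+.8; HI=np.array([169.43,129.36,143.12,256.62,156.53,152.29])-.8
SEEDS=[[-40,-47,130,27,66,50],[20,-40,125,0,70,0],[-20,-40,125,10,40,20],[40,-40,120,-30,60,-40],[10,-20,120,0,50,0]]
def ik(p,R,seeds=SEEDS):
    best=None
    for q in seeds:
        def f(q):
            a,b=fk(q,L); return np.r_[a-p,(b.inv()*R).as_rotvec()*300]
        r=least_squares(f,np.clip(q,LO+.1,HI-.1),bounds=(LO,HI),x_scale=20,max_nfev=80)
        if best is None or r.cost<best[0]: best=(r.cost,r.x)
        if best[0]<1: break
    return np.sqrt(2*best[0]),best[1]
def pose(end,tilt,yaw,roll=0,g=146.):
    R=R_of(tilt,yaw)*zz(roll); return np.asarray(end)-g*R.apply([0,0,1]),R
def clear(p,R):
    # least distance of gripper/stick samples to lamp frame box and to bowl rim (lamp frame)
    t=np.linspace(-260,-73,25); X=[]
    for h in ([-38,-43],[38,-43],[-38,43],[38,43],[0,43],[0,-43],[38,0],[-38,0]): X+=[[h[0],h[1],k] for k in t]
    for y in (-24,24,0): X+=[[x,y,k] for k in np.linspace(-73,0,9) for x in (-11,11)]
    X+=[[9*np.cos(a),9*np.sin(a),k] for k in np.linspace(0,125,20) for a in np.arange(0,6.3,.8)]
    X=zz(-LY).apply(p+R.apply(np.array(X))-LAMP)
    d=np.maximum(np.abs(X-[36,0,204.5])-[86,134,10.5],0); dl=np.linalg.norm(d,axis=1).min()
    rr=np.hypot(X[:,0],X[:,1]); out=X[rr>105]; dr=np.linalg.norm(np.c_[np.maximum(0,np.abs(np.hypot(out[:,0],out[:,1])-118)-4),np.maximum(out[:,2]-52,0)],axis=1).min() if len(out) else 99
    return dl,dr
E
cat > scan.py <<'E'
from arm import *
for tilt in (35,42,48,54,60):
  for yaw in (-60,-45,-30,-9,15,30,45,60):
    c=[clear(*pose(lamp(42*np.cos(a),42*np.sin(a),16),tilt,yaw)) for a in np.arange(0,6.3,.7)]; m=np.min(c,0)
    if m[0]<8 or m[1]<6: continue
    out=[]
    for roll in (0,):
      e=[]
      for (x,y) in ((0,0),(-42,0),(0,-42),(42,0),(0,42)):
        e.append(ik(*pose(lamp(x,y,16),tilt,yaw,roll))[0])
      out.append(np.round(e,0).tolist())
    print(tilt,yaw,m.round(0),out,flush=True)
E
time timeout 500 python3 scan.py
```

```text
42 -9 [26. 24.] [[57.0, 77.0, 66.0, 36.0, 45.0]]
48 -30 [21. 13.] [[62.0, 70.0, 59.0, 52.0, 55.0]]
48 -9 [45. 13.] [[87.0, 106.0, 98.0, 67.0, 72.0]]
48 15 [16. 13.] [[83.0, 106.0, 75.0, 59.0, 87.0]]
real	0m5.393s
user	0m5.899s
sys	0m0.157s
```

```bash
cat > scan2.py <<'E'
from arm import *
for (x,y) in ((0,0),(-40,0),(0,-40),(28,-28),(40,0),(28,28),(0,40)):
  res=[]
  for tilt in (20,24,28,32,36,40,44):
    for yaw in (-60,-45,-30,-20,-9,5,20,35):
      P=pose(lamp(x,y,16),tilt,yaw); c=clear(*P)
      if c[0]<3 or c[1]<4: continue
      e,q=min((ik(*pose(lamp(x,y,16),tilt,yaw,r)) for r in (0,-35,35)),key=lambda t:t[0])
      if e<3: res.append((round(c[0]),round(c[1]),tilt,yaw,round(e,1)))
  res.sort(reverse=True); print((x,y),res[:6],flush=True)
E
time timeout 550 python3 scan2.py
```

```text
(0, 0) [(39, 69, 40, -30, np.float64(0.0)), (26, 91, 36, -30, np.float64(0.0)), (26, 61, 44, -45, np.float64(0.0)), (25, 113, 32, -20, np.float64(0.0)), (23, 136, 28, -9, np.float64(0.0)), (16, 149, 24, -9, np.float64(0.0))]
(-40, 0) [(66, 45, 36, -30, np.float64(2.0)), (66, 26, 44, -45, np.float64(0.0)), (61, 72, 28, -9, np.float64(2.8)), (55, 36, 40, -45, np.float64(0.0)), (53, 56, 32, -30, np.float64(0.0)), (51, 72, 28, -20, np.float64(0.0))]
(0, -40) [(26, 83, 36, -30, np.float64(0.0)), (26, 68, 44, -45, np.float64(0.0)), (26, 30, 44, 35, np.float64(0.0)), (25, 90, 32, -20, np.float64(0.0)), (23, 104, 28, -9, np.float64(0.0)), (16, 127, 24, -9, np.float64(0.0))]
(28, -28) [(12, 54, 44, 35, np.float64(0.0)), (11, 108, 40, -30, np.float64(0.0)), (10, 119, 36, -20, np.float64(2.2)), (9, 130, 32, -9, np.float64(0.0)), (7, 130, 32, -20, np.float64(0.0)), (7, 121, 32, 5, np.float64(0.0))]
(40, 0) [(11, 94, 44, -30, np.float64(0.0)), (7, 130, 32, -9, np.float64(0.0))]
(28, 28) [(23, 83, 40, -20, np.float64(2.9)), (23, 61, 44, -30, np.float64(0.0)), (11, 69, 40, -30, np.float64(0.0)), (10, 98, 36, -20, np.float64(0.0)), (9, 130, 32, -9, np.float64(0.0)), (7, 130, 32, 5, np.float64(0.0))]
(0, 40) [(51, 40, 44, -30, np.float64(0.0)), (39, 51, 40, -30, np.float64(0.0)), (38, 76, 36, -20, np.float64(0.0)), (35, 82, 32, -9, np.float64(0.0)), (29, 35, 44, -45, np.float64(0.0)), (29, 26, 44, -60, np.float64(0.0))]
real	1m21.858s
user	1m22.388s
sys	0m0.112s
```

```bash
cat > scan3.py <<'E'
from arm import *
res=[]
for cx,r in ((0,42),(-4,42)):
 ring=[lamp(cx+r*np.cos(a),r*np.sin(a),17) for a in np.radians([180,270,300,330,0,30,60,90,225,135])]
 for tilt in (38,40,42,44,46,48,50):
  for yaw in range(-45,-9,5):
    cc=np.min([clear(*pose(e,tilt,yaw)) for e in ring],0)
    if cc[0]<9 or cc[1]<8: continue
    best=(999,)
    for roll in (-60,-40,-20,0,20,40):
      w=0; sd=SEEDS; qs=[]
      for e in ring:
        er,q=ik(*pose(e,tilt,yaw,roll),seeds=sd); w=max(w,er); qs.append(q); sd=[q]
        if w>min(best[0],60): break
      if w<best[0]: best=(w,roll,np.min(np.array(qs)-LO,0).round(),np.min(HI-np.array(qs),0).round())
    print(cx,r,tilt,yaw,cc.round(),best,flush=True)
E
timeout 560 python3 scan3.py
```

```text
0 42 38 -10 [12. 34.] (np.float64(55.87399900740722), 20, array([166.,   1., 140.,  55.,  44., 273.]), array([152., 170.,   0., 263.,  96.,   7.]))
0 42 40 -20 [ 9. 31.] (np.float64(48.62118494588648), -40, array([179.,   6., 140.,  41.,  46., 244.]), array([141., 166.,   0., 281.,  95.,  40.]))
0 42 40 -15 [15. 31.] (np.float64(58.85526960136321), 0, array([174.,   4., 140.,  46.,  45., 270.]), array([145., 168.,   0., 274.,  96.,  10.]))
0 42 40 -10 [19. 31.] (np.float64(64.91137037268956), 0, array([182.,   2., 140.,  57.,  58., 272.]), array([155., 176.,   0., 275.,  97.,  31.]))
0 42 42 -25 [10. 25.] (np.float64(43.8672651807324), -60, array([186.,  10., 139.,  33.,  48., 241.]), array([135., 162.,   0., 291.,  93.,  46.]))
0 42 42 -20 [16. 25.] (np.float64(57.291570692398274), -20, array([181.,   7., 140.,  37.,  46., 268.]), array([138., 165.,   0., 284.,  94.,  15.]))
0 42 42 -15 [21. 25.] (np.float64(64.27735227493778), -60, array([191.,   6., 140.,  47.,  59., 231.]), array([146., 173.,   0., 285.,  96.,  72.]))
0 42 42 -10 [26. 25.] (np.float64(74.86487387209063), -60, arr
[... 7606 characters left out ...]
00182), -40, array([200.,  22., 135.,  18.,  56., 297.]), array([125., 148.,   0., 309.,  87.,   0.]))
-4 42 50 -30 [31.  9.] (np.float64(51.1529730136183), -60, array([199.,  20., 140.,  18.,  53., 270.]), array([124., 155.,   0., 308.,  88.,  21.]))
-4 42 50 -25 [39.  9.] (np.float64(61.74923820530894), 20, array([214.,  23., 140.,  21.,  67.,   0.]), array([124., 156.,   0., 310.,  88., 303.]))
-4 42 50 -20 [45.  8.] (np.float64(79.45682232155032), -40, array([208.,  17., 140.,  27.,  65., 285.]), array([129., 162.,   0., 304.,  90.,  18.]))
-4 42 50 -15 [51.  8.] (np.float64(97.60362882978026), -60, array([204.,  14., 140.,  32.,  63., 254.]), array([133., 165.,   0., 300.,  92.,  49.]))
```

```bash
cat > scan4.py <<'E'
from arm import *
import itertools
A=np.radians([180,225,270,300,330,0,30,60,90,135]); r=42; roll=-40; res=[]
for yaw,t0,ax,ay in itertools.product((-25,-30,-35,-40),(38,40,42,44,46),(.1,.17,.24),(0,.08)):
    P=[pose(lamp(r*np.cos(a),r*np.sin(a),17),t0+ax*r*np.cos(a)+ay*r*np.sin(a),yaw,roll) for a in A]
    cc=np.min([clear(*p) for p in P],0)
    if cc[0]<9 or cc[1]<9: continue
    w=0; sd=SEEDS; qs=[]
    for p in P:
        er,q=ik(*p,seeds=sd); w=max(w,er); sd=[q]; qs.append(q)
        if w>15: break
    if w<8: res.append((round(w,1),cc.round(0).tolist(),yaw,t0,ax,ay,np.min(np.array(qs)-LO,0).round(),np.min(HI-np.array(qs),0).round()))
for x in sorted(res,key=lambda x:(x[0]>.5,-x[1][0]))[:12]: print(*x)
E
timeout 560 python3 scan4.py
```

```text
0.4 [25.0, 32.0] -35 42 0.17 0.08 [189.  12. 134.  18.  54. 269.] [130. 148.   1. 288.  92.   0.]
0.0 [24.0, 48.0] -35 38 0.24 0 [186.  14. 129.  21.  54. 262.] [135. 149.   1. 281.  91.   6.]
0.0 [21.0, 44.0] -35 38 0.24 0.08 [183.  16. 131.  20.  54. 259.] [133. 148.   3. 280.  91.   3.]
0.0 [21.0, 43.0] -35 40 0.17 0 [190.  11. 131.  22.  54. 269.] [135. 149.   0. 287.  92.   7.]
0.0 [20.0, 48.0] -40 38 0.24 0 [188.  19. 126.  21.  58. 270.] [134. 143.   5. 282.  89.   0.]
0.0 [19.0, 37.0] -35 40 0.17 0.08 [187.  13. 133.  21.  54. 265.] [132. 149.   3. 285.  92.   4.]
0.0 [17.0, 30.0] -35 42 0.1 0.08 [189.  11. 133.  22.  54. 272.] [130. 148.   1. 291.  92.   3.]
0.0 [17.0, 43.0] -40 40 0.17 0 [192.  17. 127.  22.  58. 277.] [133. 143.   4. 289.  90.   2.]
0.0 [16.0, 42.0] -30 38 0.17 0.08 [182.  10. 136.  25.  51. 253.] [136. 156.   1. 280.  93.  15.]
0.0 [15.0, 50.0] -35 38 0.17 0 [188.  13. 130.  25.  54. 266.] [137. 150.   2. 284.  91.  11.]
0.0 [14.0, 33.0] -40 42 0.1 0 [195.  17. 127.  23.  58. 285.] [132. 143.   3. 295.  90.   3.]
0.0 [13.0, 42.0] -35 38 0.17 0.08 [185.  14. 132.  24.  54. 262.] [134. 149.   4. 283.  91.   8.]
```

```bash
rm cmd.npz; cat >> arm.py <<'E'
def path(w0,w1,n=8,ease=False):
    w0,w1=np.array(w0,float),np.array(w1,float)
    return [w0+(w1-w0)*k/n for k in range(1,n+1)]
def check(ws,seed):
    for w in ws:
        P=pose(w[:3],*w[3:]); e,q=ik(*P,seeds=[seed]+SEEDS if seed is None else [seed]); c=clear(*P); seed=q
        print('  ik %.1f clr %.0f rim %.0f'%(e,*c),q.round(0))
    return seed
def go(ws,fingers=1): rows([pose(w[:3],*w[3:]) for w in ws],fingers)
E
cat > p1.py <<'E'
from arm import *
s=sense(); q=s['joint_pos']; R=Ro.from_euler('xyz',s['tcp_rot'],degrees=True)
print(fk(q,L)[0]-s['tool_pos'])
W0=np.r_[s['tool_pos']+R.apply([0,0,146]),40,-9.3,0]
W1=np.r_[440,-150,160,22,-15,-10]
W2=np.r_[lamp(-110,0,120),24,-32,-45]
W3=np.r_[lamp(-60,0,75),26,-38,-60]
W4=np.r_[lamp(0,0,35),38,-38,-60]
for a,b in((W0,W1),(W1,W2),(W2,W3),(W3,W4)):
    ws=path(a,b); q=check(ws[1::2],q); go(ws)
E
python3 p1.py
```

```text
[ 0.53357316 -0.53551505  0.09185602]
  ik 0.7 clr 49 rim 149 [-37. -50. 130.  16.  68.  60.]
  ik 0.0 clr 45 rim 146 [-35. -50. 128.  12.  73.  62.]
  ik 0.0 clr 45 rim 146 [-33. -50. 127.   9.  78.  63.]
  ik 0.0 clr 56 rim 147 [-32. -49. 125.   6.  83.  63.]
{"dp":[-0.042, -0.061, -0.042],"angular":[-0.022, -0.013, -0.004],"fingers":1} 
{"dp":[-0.085, -0.075, -0.084],"angular":[-0.024, -0.025, -0.007],"fingers":1} 
{"dp":[-0.127, -0.089, -0.125],"angular":[-0.026, -0.038, -0.01],"fingers":1} 
{"dp":[-0.169, -0.102, -0.164],"angular":[-0.027, -0.051, -0.013],"fingers":1} 
{"dp":[-0.212, -0.114, -0.203],"angular":[-0.028, -0.063, -0.016],"fingers":1} 
{"dp":[-0.255, -0.125, -0.241],"angular":[-0.028, -0.076, -0.019],"fingers":1} 
{"dp":[-0.298, -0.136, -0.277],"angular":[-0.028, -0.089, -0.022],"fingers":1} 
{"dp":[-0.341, -0.146, -0.313],"angular":[-0.028, -0.102, -0.025],"fingers":1} 
  ik 5.5 clr 44 rim 123 [-20. -50. 127.   0.  82.  71.]
  ik 7.2 clr 54 rim 106 [ -6. -50. 128.  -7.  81.  80.]
  ik 0.0 clr 65 rim 94 [  7. -50. 129. -13.  81.  88.]
  ik 0.0 clr 75 rim 84 [ 19. -44
[... 1583 characters left out ...]
100.]
  ik 0.0 clr 25 rim 98 [ 26. -30. 132. -34.  65. 105.]
  ik 0.0 clr 25 rim 82 [ 27. -28. 133. -39.  63. 110.]
{"dp":[0.015, -0.01, 0.037],"angular":[-0.007, 0.004, 0.0],"fingers":1} 
{"dp":[0.031, -0.02, 0.075],"angular":[-0.014, 0.008, 0.0],"fingers":1} 
{"dp":[0.046, -0.029, 0.113],"angular":[-0.021, 0.012, 0.0],"fingers":1} 
{"dp":[0.062, -0.039, 0.152],"angular":[-0.029, 0.016, 0.0],"fingers":1} 
{"dp":[0.077, -0.048, 0.191],"angular":[-0.036, 0.02, 0.0],"fingers":1} 
{"dp":[0.093, -0.058, 0.23],"angular":[-0.043, 0.025, 0.0],"fingers":1} 
{"dp":[0.108, -0.067, 0.27],"angular":[-0.05, 0.029, 0.0],"fingers":1} 
{"dp":[0.124, -0.077, 0.311],"angular":[-0.058, 0.033, 0.0],"fingers":1}
```

```bash
rm cmd.npz; sed -i 's/^W1=.*/W1=np.r_[445,-120,160,12,-15,-10]/; s/^W2=.*/W2=np.r_[lamp(-110,0,120),20,-32,-45]/' p1.py; python3 p1.py
```

```text
[ 0.53357316 -0.53551505  0.09185602]
  ik 0.0 clr 41 rim 147 [-34. -47. 127.  13.  69.  63.]
  ik 0.0 clr 30 rim 142 [-29. -43. 122.   8.  75.  67.]
  ik 0.0 clr 22 rim 138 [-26. -38. 117.   4.  82.  70.]
  ik 0.0 clr 34 rim 136 [-23. -33. 113.   2.  88.  72.]
{"dp":[-0.026, -0.08, -0.04],"angular":[-0.022, -0.02, -0.003],"fingers":1} 
{"dp":[-0.053, -0.112, -0.078],"angular":[-0.024, -0.039, -0.006],"fingers":1} 
{"dp":[-0.08, -0.144, -0.114],"angular":[-0.025, -0.059, -0.009],"fingers":1} 
{"dp":[-0.107, -0.174, -0.147],"angular":[-0.025, -0.078, -0.012],"fingers":1} 
{"dp":[-0.135, -0.203, -0.177],"angular":[-0.025, -0.098, -0.015],"fingers":1} 
{"dp":[-0.163, -0.231, -0.206],"angular":[-0.024, -0.118, -0.017],"fingers":1} 
{"dp":[-0.193, -0.257, -0.231],"angular":[-0.022, -0.137, -0.019],"fingers":1} 
{"dp":[-0.224, -0.283, -0.254],"angular":[-0.02, -0.157, -0.021],"fingers":1} 
  ik 0.0 clr 39 rim 119 [-16. -38. 118.  -1.  86.  75.]
  ik 0.0 clr 50 rim 106 [ -7. -41. 121.  -5.  84.  79.]
  ik 0.0 clr 61 rim 95 [  4. -42. 123.  -9.  83.  85.]
  ik 0.0 clr 72 rim 85 [ 14. -41. 12
[... 1577 characters left out ...]
0.]
  ik 0.0 clr 25 rim 98 [ 26. -30. 132. -34.  65. 105.]
  ik 0.0 clr 25 rim 82 [ 27. -28. 133. -39.  63. 110.]
{"dp":[0.015, -0.009, 0.037],"angular":[-0.007, 0.005, 0.0],"fingers":1} 
{"dp":[0.031, -0.019, 0.075],"angular":[-0.015, 0.009, 0.0],"fingers":1} 
{"dp":[0.046, -0.028, 0.113],"angular":[-0.022, 0.013, 0.0],"fingers":1} 
{"dp":[0.062, -0.038, 0.151],"angular":[-0.029, 0.017, 0.0],"fingers":1} 
{"dp":[0.077, -0.047, 0.19],"angular":[-0.036, 0.021, 0.0],"fingers":1} 
{"dp":[0.093, -0.057, 0.23],"angular":[-0.043, 0.025, 0.0],"fingers":1} 
{"dp":[0.109, -0.066, 0.27],"angular":[-0.051, 0.03, 0.0],"fingers":1} 
{"dp":[0.124, -0.076, 0.311],"angular":[-0.058, 0.034, 0.0],"fingers":1}
```

Emit:
{"name": "step_arm", "arguments": {"targets": [{"dp":[-0.026,-0.08,-0.04],"angular":[-0.022,-0.02,-0.003],"fingers":1},{"dp":[-0.053,-0.112,-0.078],"angular":[-0.024,-0.039,-0.006],"fingers":1},{"dp":[-0.08,-0.144,-0.114],"angular":[-0.025,-0.059,-0.009],"fingers":1},{"dp":[-0.107,-0.174,-0.147],"angular":[-0.025,-0.078,-0.012],"fingers":1},{"dp":[-0.135,-0.203,-0.177],"angular":[-0.025,-0.098,-0.015],"fingers":1},{"dp":[-0.163,-0.231,-0.206],"angular":[-0.024,-0.118,-0.017],"fingers":1},{"dp":[-0.193,-0.257,-0.231],"angular":[-0.022,-0.137,-0.019],"fingers":1},{"dp":[-0.224,-0.283,-0.254],"angular":[-0.02,-0.157,-0.021],"fingers":1}]}}

```text
time: 11.7
tool_pos: [415.7, -111.9, 303.0]
tcp_rot: [177.9, -11.7, -4.7]
ft_force: [-0.5, -0.1, -0.7]
finger_gap: 20.9
grip_force: 98.1
```

Emit:
{"name": "step_arm", "arguments": {"targets": [{"dp":[-0.027,-0.106,0.019],"angular":[-0.004,0.005,-0.013],"fingers":1},{"dp":[-0.053,-0.213,0.038],"angular":[-0.008,0.01,-0.025],"fingers":1},{"dp":[-0.079,-0.32,0.057],"angular":[-0.013,0.014,-0.038],"fingers":1},{"dp":[-0.104,-0.429,0.077],"angular":[-0.018,0.018,-0.051],"fingers":1},{"dp":[-0.129,-0.538,0.097],"angular":[-0.024,0.021,-0.064],"fingers":1},{"dp":[-0.153,-0.648,0.118],"angular":[-0.03,0.024,-0.077],"fingers":1},{"dp":[-0.176,-0.759,0.138],"angular":[-0.037,0.026,-0.09],"fingers":1},{"dp":[-0.199,-0.87,0.159],"angular":[-0.044,0.027,-0.103],"fingers":1}]}}

```text
time: 12.7
tool_pos: [398.9, 63.5, 257.3]
tcp_rot: [165.5, -14.0, 14.8]
ft_force: [0.0, 0.8, -1.4]
finger_gap: 20.5
grip_force: 98.2
```

```bash
cat > p2.py <<'E'
from arm import *
s=sense(); R=Ro.from_euler('xyz',s['tcp_rot'],degrees=True); tgt,TR=pose(lamp(-110,0,120),20,-32,-45)
print('err',(s['tool_pos']-tgt).round(1),np.degrees((R.inv()*TR).magnitude()).round(2),'fk',(fk(s['joint_pos'],L)[0]-s['tool_pos']).round(1),s['joint_pos'].round(1))
e=s['tool_pos']+R.apply([0,0,146]); h=s['tool_pos']+R.apply([0,0,48])
snapshot('scene');snapshot('top')
for c in('scene','top'):
  print(c,'pred end',proj(c,e).round(1),[(round(r['conf'],2),np.round(r['at'],1).tolist()) for r in pinpoint(c,'stick')][:3])
  for r in masks_of(c,'stick')[:2]: m=r['pixels']; v,u=np.nonzero(m); print('  mask',round(r['conf'],2),np.round(r['at']),cv2.boundingRect(m.astype(np.uint8)))
for c in('scene','top'): print('pred 98',proj(c,h).round(1))
a,b=snapshot('scene'),snapshot('top')
z=lambda i,x,y,w,h,s:cv2.resize(i[y:y+h,x:x+w],None,fx=s,fy=s,interpolation=cv2.INTER_CUBIC)
cv2.imwrite('pics/g3.png',np.hstack([z(a,260,120,100,130,4),z(b,270,180,100,130,4)]))
E
python3 p2.py
```

```text
err [-0.1  0.8  0.1] 0.08 fk [-0.4  0.4  1. ] [ 14.7 -40.6 124.1 -14.6  82.8  91.8]
scene pred end [322.  164.8] [(0.91, [323.2, 169.2]), (0.58, [383.1, 200.8])]
  mask 0.85 [332. 128.] (319, 99, 24, 68)
top pred end [318.6 251.6] [(0.8, [321.9, 249.5])]
  mask 0.7 [309. 271.] (293, 248, 30, 44)
  mask 0.49 [246. 254.] (219, 240, 38, 38)
pred 98 [330.6 133.5]
pred 98 [310.4 269.1]
```

View pics/g3.png

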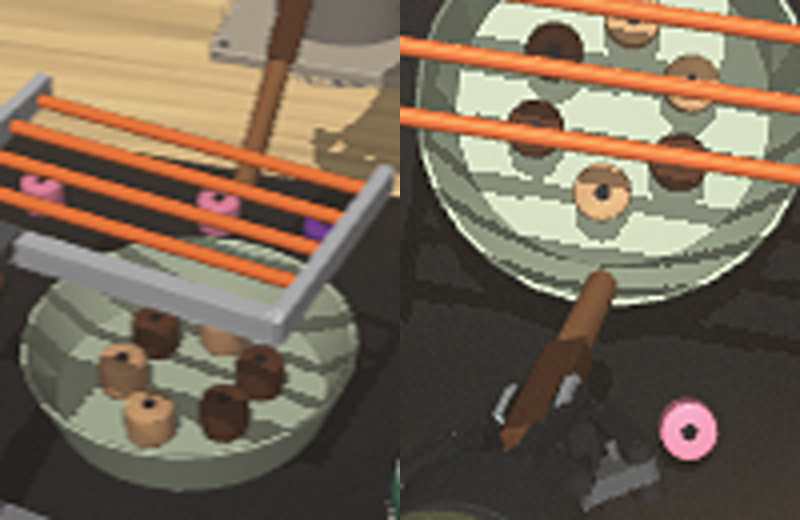

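The stick leans towards the gripper just in front of the bowl, with its end at about (320,250) in the top view as computed. The beads and lamp are untouched, so I go in.

Emit:
{"name": "step_arm", "arguments": {"targets": [{"dp":[0.017,-0.006,0.037],"angular":[-0.004,0.002,-0.006],"fingers":1},{"dp":[0.034,-0.011,0.073],"angular":[-0.008,0.004,-0.013],"fingers":1},{"dp":[0.051,-0.017,0.11],"angular":[-0.012,0.005,-0.02],"fingers":1},{"dp":[0.068,-0.023,0.147],"angular":[-0.016,0.007,-0.026],"fingers":1},{"dp":[0.085,-0.029,0.183],"angular":[-0.021,0.008,-0.033],"fingers":1},{"dp":[0.103,-0.035,0.22],"angular":[-0.025,0.009,-0.039],"fingers":1},{"dp":[0.121,-0.041,0.258],"angular":[-0.03,0.01,-0.046],"fingers":1},{"dp":[0.139,-0.048,0.295],"angular":[-0.034,0.01,-0.052],"fingers":1}]}}

```text
time: 14.1
tool_pos: [440.7, 67.7, 205.6]
tcp_rot: [157.1, -12.6, 24.5]
ft_force: [-0.4, 0.4, -1.0]
finger_gap: 21.0
grip_force: 98.4
```

Emit:
{"name": "step_arm", "arguments": {"targets": [{"dp":[0.015,-0.009,0.037],"angular":[-0.007,0.005,0],"fingers":1},{"dp":[0.031,-0.019,0.075],"angular":[-0.015,0.009,0],"fingers":1},{"dp":[0.046,-0.028,0.113],"angular":[-0.022,0.013,0],"fingers":1},{"dp":[0.062,-0.038,0.151],"angular":[-0.029,0.017,0],"fingers":1},{"dp":[0.077,-0.047,0.19],"angular":[-0.036,0.021,0],"fingers":1},{"dp":[0.093,-0.057,0.23],"angular":[-0.043,0.025,0],"fingers":1},{"dp":[0.109,-0.066,0.27],"angular":[-0.051,0.03,0],"fingers":1},{"dp":[0.124,-0.076,0.311],"angular":[-0.058,0.034,0],"fingers":1}]}}

```text
time: 15.1
tool_pos: [479.3, 74.4, 149.4]
tcp_rot: [145.9, -18.1, 27.5]
ft_force: [0.3, -0.2, -0.3]
finger_gap: 21.0
grip_force: 98.1
```

```bash
cat > p3.py <<'E'
from arm import *
state()
W4=np.r_[lamp(0,0,35),38,-38,-60]
s=sense(); P=pose(W4[:3],*W4[3:]); print('err',(s['tool_pos']-P[0]).round(1))
ws=[np.r_[lamp(0,0,z),38,-38,-60] for z in (33,30,27,24,21,18,16,14)]; go(ws)
ws=[np.r_[lamp(0,0,z),38,-38,-60] for z in (13.5,13,12.5,12,11.5,11,10.5,10)]; go(ws)
E
python3 p3.py
```

```text
{'time': 15.1, 'tool_pos': [479.3, 74.4, 149.4], 'tcp_rot': [145.9, -18.1, 27.5], 'ft_force': [0.3, -0.2, -0.3], 'finger_gap': 21.0, 'grip_force': 98.1}
err [ 0.2  0.  -0.7]
{"dp":[-0.003, -0.005, 0.008],"angular":[0.0, 0.0, 0.0],"fingers":1} 
{"dp":[-0.008, -0.013, 0.019],"angular":[0.0, 0.0, 0.0],"fingers":1} 
{"dp":[-0.012, -0.021, 0.031],"angular":[0.0, 0.0, 0.0],"fingers":1} 
{"dp":[-0.017, -0.029, 0.043],"angular":[0.0, 0.0, 0.0],"fingers":1} 
{"dp":[-0.021, -0.037, 0.055],"angular":[0.0, 0.0, 0.0],"fingers":1} 
{"dp":[-0.026, -0.045, 0.067],"angular":[0.0, 0.0, 0.0],"fingers":1} 
{"dp":[-0.029, -0.05, 0.075],"angular":[0.0, 0.0, 0.0],"fingers":1} 
{"dp":[-0.032, -0.055, 0.082],"angular":[0.0, 0.0, 0.0],"fingers":1} 
{"dp":[-0.001, -0.002, 0.002],"angular":[0.0, 0.0, 0.0],"fingers":1} 
{"dp":[-0.002, -0.003, 0.004],"angular":[0.0, 0.0, 0.0],"fingers":1} 
{"dp":[-0.003, -0.004, 0.006],"angular":[0.0, 0.0, 0.0],"fingers":1} 
{"dp":[-0.003, -0.006, 0.008],"angular":[0.0, 0.0, 0.0],"fingers":1} 
{"dp":[-0.004, -0.007, 0.01],"angular":[0.0, 0.0, 0.0],"fingers":1} 
{"dp":[-0.005, -0.008, 0.012],"angular":[0.0, 0.0, 0.0],"fingers":1} 
{"dp":[-0.006, -0.01, 0.014],"angular":[0.0, 0.0, 0.0],"fingers":1} 
{"dp":[-0.006, -0.011, 0.016],"angular":[0.0, 0.0, 0.0],"fingers":1}
```

Emit:
{"name": "step_arm", "arguments": {"targets": [{"dp":[-0.003,-0.005,0.008],"angular":[0,0,0],"fingers":1},{"dp":[-0.008,-0.013,0.019],"angular":[0,0,0],"fingers":1},{"dp":[-0.012,-0.021,0.031],"angular":[0,0,0],"fingers":1},{"dp":[-0.017,-0.029,0.043],"angular":[0,0,0],"fingers":1},{"dp":[-0.021,-0.037,0.055],"angular":[0,0,0],"fingers":1},{"dp":[-0.026,-0.045,0.067],"angular":[0,0,0],"fingers":1},{"dp":[-0.029,-0.05,0.075],"angular":[0,0,0],"fingers":1},{"dp":[-0.032,-0.055,0.082],"angular":[0,0,0],"fingers":1}]}}

```text
time: 16.1
tool_pos: [479.2, 74.0, 129.0]
tcp_rot: [145.9, -18.0, 27.4]
ft_force: [-0.1, -0.4, -1.4]
finger_gap: 20.8
grip_force: 98.2
```

Emit:
{"name": "step_arm", "arguments": {"targets": [{"dp":[-0.001,-0.002,0.002],"angular":[0,0,0],"fingers":1},{"dp":[-0.002,-0.003,0.004],"angular":[0,0,0],"fingers":1},{"dp":[-0.003,-0.004,0.006],"angular":[0,0,0],"fingers":1},{"dp":[-0.003,-0.006,0.008],"angular":[0,0,0],"fingers":1},{"dp":[-0.004,-0.007,0.01],"angular":[0,0,0],"fingers":1},{"dp":[-0.005,-0.008,0.012],"angular":[0,0,0],"fingers":1},{"dp":[-0.006,-0.01,0.014],"angular":[0,0,0],"fingers":1},{"dp":[-0.006,-0.011,0.016],"angular":[0,0,0],"fingers":1}]}}

```text
time: 17.1
tool_pos: [479.5, 74.1, 125.5]
tcp_rot: [145.9, -18.0, 27.5]
ft_force: [-2.3, 0.9, 4.2]
finger_gap: 21.1
grip_force: 98.7
```

```bash
cat > p4.py <<'E'
from arm import *
state(); s=sense(); R=Ro.from_euler('xyz',s['tcp_rot'],degrees=True); print('end',s['tool_pos']+R.apply([0,0,146]), 'cmd',start()[0])
P,Rr=start()
c=[(P-[0,0,d],Rr) for d in (.5,1,1.5,2,2.5,3,3,3)]; rows(c,1)
E
python3 p4.py
```

```text
{'time': 17.1, 'tool_pos': [479.5, 74.1, 125.5], 'tcp_rot': [145.9, -18.0, 27.5], 'ft_force': [-2.3, 0.9, 4.2], 'finger_gap': 21.1, 'grip_force': 98.7}
end [550.43662305  18.70619807  10.51099017] cmd [479.22731427  74.37567224 125.11630232]
{"dp":[-0.001, -0.001, 0.002],"angular":[0.0, 0.0, 0.0],"fingers":1} 
{"dp":[-0.002, -0.003, 0.004],"angular":[0.0, 0.0, 0.0],"fingers":1} 
{"dp":[-0.002, -0.004, 0.006],"angular":[0.0, 0.0, 0.0],"fingers":1} 
{"dp":[-0.003, -0.005, 0.008],"angular":[0.0, 0.0, 0.0],"fingers":1} 
{"dp":[-0.004, -0.007, 0.01],"angular":[0.0, 0.0, 0.0],"fingers":1} 
{"dp":[-0.005, -0.008, 0.012],"angular":[0.0, 0.0, 0.0],"fingers":1} 
{"dp":[-0.005, -0.008, 0.012],"angular":[0.0, 0.0, 0.0],"fingers":1} 
{"dp":[-0.005, -0.008, 0.012],"angular":[0.0, 0.0, 0.0],"fingers":1}
```

Emit:
{"name": "step_arm", "arguments": {"targets": [{"dp":[-0.001,-0.001,0.002],"angular":[0,0,0],"fingers":1},{"dp":[-0.002,-0.003,0.004],"angular":[0,0,0],"fingers":1},{"dp":[-0.002,-0.003,0.004],"angular":[0,0,0],"fingers":1},{"dp":[-0.002,-0.003,0.004],"angular":[0,0,0],"fingers":1},{"dp":[-0.002,-0.003,0.004],"angular":[0,0,0],"fingers":1},{"dp":[-0.002,-0.003,0.004],"angular":[0,0,0],"fingers":1},{"dp":[-0.002,-0.003,0.004],"angular":[0,0,0],"fingers":1},{"dp":[-0.002,-0.003,0.004],"angular":[0,0,0],"fingers":1}]}}

```text
time: 18.1
tool_pos: [479.9, 74.2, 125.2]
tcp_rot: [145.9, -18.1, 27.5]
ft_force: [-4.4, 0.7, 7.1]
finger_gap: 20.9
grip_force: 99.3
```

```bash
cat > p5.py <<'E'
from arm import *
state()
p,R=pose(lamp(0,0,9),38,-38,-60); np.savez('cmd.npz',p=p,q=R.as_quat())
def W(x,y,z=16.5): return np.r_[lamp(x,y,z),38+.24*x+.04*y,-38,-60]
r=43; q=sense()['joint_pos']
a=[W(0,0,11),W(-2,0,14)]+[W(-x,0) for x in (6,13,20,28,36,43)]
T=[W(r*np.cos(t),r*np.sin(t)) for t in np.radians(180+15*np.arange(1,25))]
check([a[4],a[-1]]+T[::3],q); 
print('A');go(a)
for k in (0,8,16): print(k);go(T[k:k+8])
E
python3 p5.py
```

```text
{'time': 18.1, 'tool_pos': [479.9, 74.2, 125.2], 'tcp_rot': [145.9, -18.1, 27.5], 'ft_force': [-4.4, 0.7, 7.1], 'finger_gap': 20.9, 'grip_force': 99.3}
  ik 0.0 clr 32 rim 72 [ 24. -29. 133. -33.  63. 104.]
  ik 0.0 clr 39 rim 73 [ 20. -30. 131. -26.  66.  96.]
  ik 0.0 clr 38 rim 79 [ 18. -32. 132. -25.  65.  94.]
  ik 0.0 clr 30 rim 76 [ 17. -33. 135. -29.  62.  95.]
  ik 0.0 clr 17 rim 90 [ 22. -31. 138. -40.  58. 107.]
  ik 0.0 clr 11 rim 73 [ 29. -23. 137. -52.  57. 123.]
  ik 0.0 clr 14 rim 48 [ 34. -17. 134. -56.  59. 131.]
  ik 0.0 clr 23 rim 50 [ 36. -17. 131. -50.  62. 127.]
  ik 0.0 clr 33 rim 45 [ 32. -22. 130. -39.  64. 116.]
  ik 0.0 clr 40 rim 59 [ 25. -28. 131. -29.  65. 103.]
A
{"dp":[0.003, 0.005, -0.008],"angular":[0.0, 0.0, 0.0],"fingers":1} 
{"dp":[0.003, 0.015, -0.025],"angular":[0.002, -0.001, 0.0],"fingers":1} 
{"dp":[-0.002, 0.025, -0.045],"angular":[0.007, -0.004, 0.0],"fingers":1} 
{"dp":[-0.018, 0.031, -0.063],"angular":[0.015, -0.009, 0.0],"fingers":1} 
{"dp":[-0.034, 0.037, -0.081],"angular":[0.023, -0.013, 0.0],"fingers":1} 
{"dp":[-0.053, 0.044, -0.1],
[... 1268 characters left out ...]
023, 0.014, 0.0],"fingers":1} 
{"dp":[0.195, -0.312, -0.12],"angular":[-0.014, 0.008, 0.0],"fingers":1} 
16
{"dp":[-0.01, -0.006, -0.038],"angular":[0.011, -0.006, 0.0],"fingers":1} 
{"dp":[-0.03, 0.001, -0.073],"angular":[0.024, -0.013, 0.0],"fingers":1} 
{"dp":[-0.058, 0.02, -0.101],"angular":[0.037, -0.021, 0.0],"fingers":1} 
{"dp":[-0.092, 0.049, -0.12],"angular":[0.05, -0.028, 0.0],"fingers":1} 
{"dp":[-0.129, 0.087, -0.129],"angular":[0.061, -0.035, 0.0],"fingers":1} 
{"dp":[-0.168, 0.131, -0.129],"angular":[0.071, -0.04, 0.0],"fingers":1} 
{"dp":[-0.205, 0.179, -0.12],"angular":[0.078, -0.044, 0.0],"fingers":1} 
{"dp":[-0.238, 0.226, -0.102],"angular":[0.082, -0.047, 0.0],"fingers":1}
```

```bash
sed -i 's/38+.24\*x+.04\*y,-38,-60/38+.24*x,-35.5,-58/; s/T\[::3\]/T[1::2]/' p5.py; python3 p5.py
```

```text
{'time': 18.1, 'tool_pos': [479.9, 74.2, 125.2], 'tcp_rot': [145.9, -18.1, 27.5], 'ft_force': [-4.4, 0.7, 7.1], 'finger_gap': 20.9, 'grip_force': 99.3}
  ik 0.0 clr 35 rim 72 [ 23. -31. 135. -32.  62. 102.]
  ik 0.0 clr 41 rim 73 [ 19. -32. 133. -25.  65.  94.]
  ik 0.0 clr 40 rim 79 [ 17. -35. 135. -25.  64.  93.]
  ik 0.0 clr 35 rim 73 [ 17. -37. 138. -30.  61.  95.]
  ik 0.0 clr 28 rim 78 [ 20. -36. 140. -37.  58. 103.]
  ik 0.0 clr 21 rim 80 [ 24. -32. 141. -46.  56. 113.]
  ik 0.0 clr 17 rim 70 [ 28. -26. 140. -53.  55. 123.]
  ik 0.0 clr 15 rim 60 [ 32. -22. 138. -56.  57. 129.]
  ik 0.0 clr 17 rim 45 [ 34. -19. 135. -54.  58. 129.]
  ik 0.0 clr 21 rim 53 [ 34. -20. 133. -48.  60. 124.]
  ik 0.0 clr 28 rim 54 [ 32. -23. 131. -40.  61. 116.]
  ik 0.0 clr 35 rim 55 [ 28. -26. 131. -33.  63. 107.]
  ik 0.0 clr 40 rim 60 [ 23. -29. 131. -27.  65. 100.]
  ik 0.0 clr 41 rim 73 [ 19. -32. 133. -25.  65.  94.]
A
{"dp":[-0.014, 0.015, -0.008],"angular":[0.004, 0.007, 0.0],"fingers":1} 
{"dp":[-0.014, 0.025, -0.025],"angular":[0.007, 0.006, 0.0],"fingers":1} 
{"dp":[-0.018, 0.035, -0.045
[... 1504 characters left out ...]
0.006, 0.0],"fingers":1} 
{"dp":[0.219, -0.279, -0.114],"angular":[0.0, -0.001, 0.0],"fingers":1} 
16
{"dp":[-0.009, -0.006, -0.037],"angular":[0.012, -0.007, 0.0],"fingers":1} 
{"dp":[-0.027, -0.001, -0.071],"angular":[0.024, -0.015, 0.0],"fingers":1} 
{"dp":[-0.054, 0.016, -0.099],"angular":[0.037, -0.023, 0.0],"fingers":1} 
{"dp":[-0.087, 0.042, -0.119],"angular":[0.049, -0.03, 0.0],"fingers":1} 
{"dp":[-0.125, 0.076, -0.131],"angular":[0.059, -0.036, 0.0],"fingers":1} 
{"dp":[-0.165, 0.116, -0.133],"angular":[0.066, -0.041, 0.0],"fingers":1} 
{"dp":[-0.205, 0.159, -0.127],"angular":[0.071, -0.044, 0.0],"fingers":1} 
{"dp":[-0.24, 0.202, -0.113],"angular":[0.073, -0.045, 0.0],"fingers":1}
```

Emit:
{"name": "step_arm", "arguments": {"targets": [{"dp":[-0.014,0.015,-0.008],"angular":[0.004,0.007,0],"fingers":1},{"dp":[-0.014,0.025,-0.025],"angular":[0.007,0.006,0],"fingers":1},{"dp":[-0.018,0.035,-0.045],"angular":[0.011,0.003,0],"fingers":1},{"dp":[-0.034,0.041,-0.063],"angular":[0.019,-0.002,0],"fingers":1},{"dp":[-0.049,0.046,-0.081],"angular":[0.027,-0.007,0],"fingers":1},{"dp":[-0.067,0.053,-0.1],"angular":[0.036,-0.012,0],"fingers":1},{"dp":[-0.085,0.059,-0.118],"angular":[0.045,-0.018,0],"fingers":1},{"dp":[-0.1,0.065,-0.133],"angular":[0.053,-0.023,-0.001],"fingers":1}]}}

```text
time: 19.1
tool_pos: [452.5, 65.0, 146.4]
tcp_rot: [156.1, -14.3, 25.5]
ft_force: [-0.1, -0.2, -0.0]
finger_gap: 21.2
grip_force: 98.1
```

Emit:
{"name": "step_arm", "arguments": {"targets": [{"dp":[-0.027,0.044,0.014],"angular":[-0.002,0.001,0],"fingers":1},{"dp":[-0.046,0.084,0.034],"angular":[-0.006,0.004,0],"fingers":1},{"dp":[-0.054,0.117,0.058],"angular":[-0.014,0.009,0],"fingers":1},{"dp":[-0.052,0.141,0.086],"angular":[-0.024,0.015,0],"fingers":1},{"dp":[-0.039,0.155,0.116],"angular":[-0.036,0.022,0],"fingers":1},{"dp":[-0.016,0.156,0.146],"angular":[-0.049,0.03,0],"fingers":1},{"dp":[0.015,0.146,0.174],"angular":[-0.061,0.038,0],"fingers":1},{"dp":[0.052,0.126,0.199],"angular":[-0.073,0.046,0],"fingers":1}]}}

```text
time: 20.1
tool_pos: [484.0, 36.5, 122.3]
tcp_rot: [141.3, -21.4, 30.1]
ft_force: [1.0, 0.1, -0.7]
finger_gap: 20.9
grip_force: 98.3
```

```bash
cat > p6.py <<'E'
from arm import *
import sys
a=float(sys.argv[1]); t=np.radians(a); x,y=43*np.cos(t),43*np.sin(t)
state(); s=sense(); R=Ro.from_euler('xyz',s['tcp_rot'],degrees=True)
P=pose(lamp(x,y,16.5),38+.24*x,-35.5,-58)
e=zz(-LY).apply(s['tool_pos']+R.apply([0,0,146])-LAMP)
print('tcp err',(s['tool_pos']-P[0]).round(1),np.degrees((R.inv()*P[1]).magnitude()).round(2),'end in lamp',e.round(1),s['joint_pos'].round(1),'clr',np.round(clear(s['tool_pos'],R)))
E
python3 p6.py 300
```

```text
{'time': 20.1, 'tool_pos': [484.0, 36.5, 122.3], 'tcp_rot': [141.3, -21.4, 30.1], 'ft_force': [1.0, 0.1, -0.7], 'finger_gap': 20.9, 'grip_force': 98.3}
tcp err [-0.1 -0.4 -0.7] 0.24 end in lamp [ 22.  -37.5  16.2] [ 24.1 -26.  137.7 -47.3  53.6 115.9] clr [22. 79.]
```

Emit:
{"name": "step_arm", "arguments": {"targets": [{"dp":[0.037,-0.035,0.017],"angular":[-0.01,0.006,0],"fingers":1},{"dp":[0.077,-0.075,0.026],"angular":[-0.018,0.011,0],"fingers":1},{"dp":[0.116,-0.118,0.024],"angular":[-0.023,0.014,0],"fingers":1},{"dp":[0.152,-0.161,0.012],"angular":[-0.024,0.015,0],"fingers":1},{"dp":[0.182,-0.202,-0.01],"angular":[-0.023,0.014,0],"fingers":1},{"dp":[0.204,-0.236,-0.04],"angular":[-0.018,0.011,0],"fingers":1},{"dp":[0.216,-0.263,-0.075],"angular":[-0.01,0.006,0],"fingers":1},{"dp":[0.219,-0.279,-0.114],"angular":[0,-0.001,0],"fingers":1}]}}

```text
time: 21.1
tool_pos: [495.8, 111.0, 123.6]
tcp_rot: [141.6, -21.2, 29.9]
ft_force: [0.5, 0.6, -0.9]
finger_gap: 20.7
grip_force: 98.1
```

Emit:
{"name": "step_arm", "arguments": {"targets": [{"dp":[-0.009,-0.006,-0.037],"angular":[0.012,-0.007,0],"fingers":1},{"dp":[-0.027,-0.001,-0.071],"angular":[0.024,-0.015,0],"fingers":1},{"dp":[-0.054,0.016,-0.099],"angular":[0.037,-0.023,0],"fingers":1},{"dp":[-0.087,0.042,-0.119],"angular":[0.049,-0.03,0],"fingers":1},{"dp":[-0.125,0.076,-0.131],"angular":[0.059,-0.036,0],"fingers":1},{"dp":[-0.165,0.116,-0.133],"angular":[0.066,-0.041,0],"fingers":1},{"dp":[-0.205,0.159,-0.127],"angular":[0.071,-0.044,0],"fingers":1},{"dp":[-0.24,0.202,-0.113],"angular":[0.073,-0.045,0],"fingers":1}]}}

```text
time: 22.1
tool_pos: [452.8, 65.0, 146.9]
tcp_rot: [156.1, -14.4, 25.5]
ft_force: [-0.8, -0.8, -0.3]
finger_gap: 20.8
grip_force: 98.1
```

```bash
python3 p6.py 180; python3 - <<'E'
from h import *
cv2.imwrite('pics/t5.png',snapshot('top'))
b=cv2.imread('pics/t5.png'); cv2.imwrite('pics/c5.png',cv2.resize(b[120:270,250:410],None,fx=4,fy=4,interpolation=cv2.INTER_CUBIC))
E
```

```text
{'time': 22.1, 'tool_pos': [452.8, 65.0, 146.9], 'tcp_rot': [156.1, -14.4, 25.5], 'ft_force': [-0.8, -0.8, -0.3], 'finger_gap': 20.8, 'grip_force': 98.1}
tcp err [ 0.4 -0.1  1.1] 0.16 end in lamp [-42.3   0.3  17.6] [ 19.1 -29.2 130.7 -24.9  63.8  94.9] clr [42. 74.]
```

View pics/c5.png

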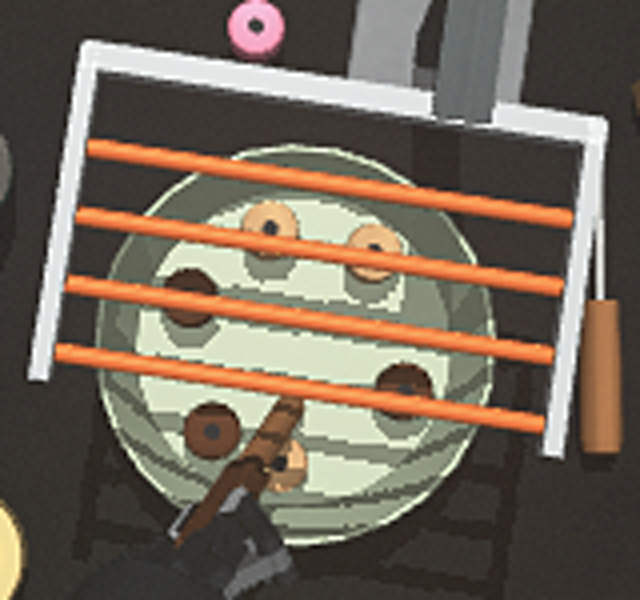

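After one turn the bowl stands unmoved with the stick's end at crop (290,405). All six beads have been shifted outward by roughly 17 mm or more; the pale near bead went from (282,432) to (283,465). On to turn two.

Emit:
{"name": "step_arm", "arguments": {"targets": [{"dp":[-0.027,0.044,0.014],"angular":[-0.002,0.001,0],"fingers":1},{"dp":[-0.046,0.084,0.034],"angular":[-0.006,0.004,0],"fingers":1},{"dp":[-0.054,0.117,0.058],"angular":[-0.014,0.009,0],"fingers":1},{"dp":[-0.052,0.141,0.086],"angular":[-0.024,0.015,0],"fingers":1},{"dp":[-0.039,0.155,0.116],"angular":[-0.036,0.022,0],"fingers":1},{"dp":[-0.016,0.156,0.146],"angular":[-0.049,0.03,0],"fingers":1},{"dp":[0.015,0.146,0.174],"angular":[-0.061,0.038,0],"fingers":1},{"dp":[0.052,0.126,0.199],"angular":[-0.073,0.046,0],"fingers":1}]}}

```text
time: 23.15
tool_pos: [484.3, 36.8, 122.6]
tcp_rot: [141.4, -21.5, 30.1]
ft_force: [0.0, 0.3, -0.5]
finger_gap: 20.9
grip_force: 98.1
```

Emit:
{"name": "step_arm", "arguments": {"targets": [{"dp":[0.037,-0.035,0.017],"angular":[-0.01,0.006,0],"fingers":1},{"dp":[0.077,-0.075,0.026],"angular":[-0.018,0.011,0],"fingers":1},{"dp":[0.116,-0.118,0.024],"angular":[-0.023,0.014,0],"fingers":1},{"dp":[0.152,-0.161,0.012],"angular":[-0.024,0.015,0],"fingers":1},{"dp":[0.182,-0.202,-0.01],"angular":[-0.023,0.014,0],"fingers":1},{"dp":[0.204,-0.236,-0.04],"angular":[-0.018,0.011,0],"fingers":1},{"dp":[0.216,-0.263,-0.075],"angular":[-0.01,0.006,0],"fingers":1},{"dp":[0.219,-0.279,-0.114],"angular":[0,-0.001,0],"fingers":1}]}}

```text
time: 24.15
tool_pos: [495.8, 111.0, 123.6]
tcp_rot: [141.6, -21.2, 29.9]
ft_force: [-0.5, 0.1, 0.2]
finger_gap: 20.8
grip_force: 98.1
```

Emit:
{"name": "step_arm", "arguments": {"targets": [{"dp":[-0.009,-0.006,-0.037],"angular":[0.012,-0.007,0],"fingers":1},{"dp":[-0.027,-0.001,-0.071],"angular":[0.024,-0.015,0],"fingers":1},{"dp":[-0.054,0.016,-0.099],"angular":[0.037,-0.023,0],"fingers":1},{"dp":[-0.087,0.042,-0.119],"angular":[0.049,-0.03,0],"fingers":1},{"dp":[-0.125,0.076,-0.131],"angular":[0.059,-0.036,0],"fingers":1},{"dp":[-0.165,0.116,-0.133],"angular":[0.066,-0.041,0],"fingers":1},{"dp":[-0.205,0.159,-0.127],"angular":[0.071,-0.044,0],"fingers":1},{"dp":[-0.24,0.202,-0.113],"angular":[0.073,-0.045,0],"fingers":1}]}}

```text
time: 25.15
tool_pos: [452.7, 65.1, 146.8]
tcp_rot: [156.1, -14.4, 25.5]
ft_force: [-0.4, 0.0, -0.8]
finger_gap: 20.7
grip_force: 98.1
```

```bash
python3 p6.py 180; cat > p7.py <<'E'
from arm import *
cv2.imwrite('pics/t6.png',snapshot('top'))
q=sense()['joint_pos']
p,R=pose(lamp(-43,0,16.5),38-.24*43,-35.5,-58); np.savez('cmd.npz',p=p,q=R.as_quat())
V0=np.r_[lamp(-43,0,16.5),27.7,-35.5,-58]
V1=np.r_[lamp(-43,0,80),25,-35.5,-58]
V2=np.r_[lamp(-110,0,130),20,-32,-45]
V3=np.r_[445,-120,190,12,-15,-10]
V4=np.r_[FOOT+[-25,60,170],26,-11,-3]
V5=np.r_[FOOT+[0,0,150],32,SY,0]
V6=np.r_[FOOT+[0,0,60],32,SY,0]
for a,b in zip((V0,V1,V2,V3,V4,V5),(V1,V2,V3,V4,V5,V6)):
    ws=path(a,b); print('--');q=check(ws[1::3],q); go(ws)
E
python3 p7.py
```

```text
{'time': 25.2, 'tool_pos': [452.7, 65.1, 146.8], 'tcp_rot': [156.1, -14.4, 25.5], 'ft_force': [-0.4, 0.0, -0.8], 'finger_gap': 20.7, 'grip_force': 98.1}
tcp err [ 0.4 -0.   1.1] 0.17 end in lamp [-42.4   0.3  17.6] [ 19.1 -29.2 130.7 -24.9  63.8  94.9] clr [42. 74.]
--
  ik 0.0 clr 38 rim 89 [ 18. -33. 131. -24.  67.  93.]
  ik 0.0 clr 31 rim 120 [ 17. -33. 128. -22.  70.  90.]
  ik 0.0 clr 29 rim 149 [ 16. -32. 125. -20.  72.  88.]
{"dp":[0.012, 0.019, -0.035],"angular":[0.001, -0.001, 0.0],"fingers":1} 
{"dp":[0.024, 0.038, -0.07],"angular":[0.003, -0.002, 0.0],"fingers":1} 
{"dp":[0.036, 0.058, -0.105],"angular":[0.005, -0.003, 0.0],"fingers":1} 
{"dp":[0.048, 0.077, -0.14],"angular":[0.006, -0.004, 0.0],"fingers":1} 
{"dp":[0.06, 0.096, -0.175],"angular":[0.008, -0.005, 0.0],"fingers":1} 
{"dp":[0.072, 0.115, -0.21],"angular":[0.009, -0.006, 0.0],"fingers":1} 
{"dp":[0.084, 0.135, -0.245],"angular":[0.011, -0.007, 0.0],"fingers":1} 
{"dp":[0.096, 0.154, -0.28],"angular":[0.013, -0.008, 0.0],"fingers":1} 
--
  ik 0.0 clr 38 rim 129 [ 16. -35. 125. -19.  75.  88.]
  ik 0.0 clr 53 r
[... 3021 characters left out ...]
clr 183 rim 234 [-56. -33. 121.  24.  71.  40.]
  ik 0.0 clr 175 rim 218 [-56. -33. 124.  24.  68.  39.]
  ik 0.0 clr 172 rim 206 [-56. -33. 127.  25.  65.  37.]
{"dp":[-0.03, 0.0, 0.048],"angular":[0.0, 0.0, 0.0],"fingers":1} 
{"dp":[-0.06, 0.0, 0.095],"angular":[0.0, 0.0, 0.0],"fingers":1} 
{"dp":[-0.089, 0.0, 0.143],"angular":[0.0, 0.0, 0.0],"fingers":1} 
{"dp":[-0.119, 0.0, 0.191],"angular":[0.0, 0.0, 0.0],"fingers":1} 
{"dp":[-0.149, 0.0, 0.239],"angular":[0.0, 0.0, 0.0],"fingers":1} 
{"dp":[-0.179, 0.0, 0.286],"angular":[0.0, 0.0, 0.0],"fingers":1} 
{"dp":[-0.209, -0.001, 0.334],"angular":[0.0, 0.0, 0.0],"fingers":1} 
{"dp":[-0.238, -0.001, 0.382],"angular":[0.0, 0.0, 0.0],"fingers":1}
```

```bash
python3 - <<'E'
from h import *
import itertools
snapshot('top')
old=np.array([(313,255),(233,288),(372,320),(215,368),(358,400),(282,432)])/4+[250,120]
pts=[]
for n in ('bead0_center','bead1_center'):
    for r in pinpoint('top',n):
        u=np.array(r['at'])
        if 270<u[0]<378 and 155<u[1]<258: X=atz('top',u,34)[:2]; d=[np.hypot(*(X-atz('top',o,34)[:2])) for o in old]; print(n,round(r['conf'],2),((u-[250,120])*4).round(),X.round(0),'nearest old',round(min(d)))
b=cv2.imread('pics/t6.png');a=cv2.imread('pics/t5.png')
d=cv2.absdiff(a,b).max(2)[120:270,250:410]; n,l,s,c=cv2.connectedComponentsWithStats((d>40).astype(np.uint8))
print([(s[k,:5].tolist()) for k in range(1,n) if s[k,4]>8])
E
```

```text
bead0_center 0.62 [277. 458.] [477.  34.] nearest old 16
bead1_center 0.54 [214. 432.] [493.  71.] nearest old 39
[]
```

Turn two changed nothing more, since all beads now lie outside the stick's path. Each is displaced by at least 16 mm, so I take the stick out.

Emit:
{"name": "step_arm", "arguments": {"targets": [{"dp":[0.012,0.019,-0.035],"angular":[0.001,-0.001,0],"fingers":1},{"dp":[0.024,0.038,-0.07],"angular":[0.003,-0.002,0],"fingers":1},{"dp":[0.036,0.058,-0.105],"angular":[0.005,-0.003,0],"fingers":1},{"dp":[0.048,0.077,-0.14],"angular":[0.006,-0.004,0],"fingers":1},{"dp":[0.06,0.096,-0.175],"angular":[0.008,-0.005,0],"fingers":1},{"dp":[0.072,0.115,-0.21],"angular":[0.009,-0.006,0],"fingers":1},{"dp":[0.084,0.135,-0.245],"angular":[0.011,-0.007,0],"fingers":1},{"dp":[0.096,0.154,-0.28],"angular":[0.013,-0.008,0],"fingers":1}]}}

```text
time: 26.35
tool_pos: [457.3, 61.3, 212.7]
tcp_rot: [158.5, -13.0, 24.9]
ft_force: [-0.3, 0.5, -0.5]
finger_gap: 20.7
grip_force: 98.1
```

Emit:
{"name": "step_arm", "arguments": {"targets": [{"dp":[-0.024,0,-0.044],"angular":[0.003,-0.001,0.007],"fingers":1},{"dp":[-0.049,0,-0.088],"angular":[0.007,-0.002,0.014],"fingers":1},{"dp":[-0.073,0.001,-0.132],"angular":[0.01,-0.003,0.02],"fingers":1},{"dp":[-0.098,0.001,-0.176],"angular":[0.013,-0.005,0.027],"fingers":1},{"dp":[-0.122,0.001,-0.22],"angular":[0.017,-0.006,0.034],"fingers":1},{"dp":[-0.146,0.001,-0.264],"angular":[0.02,-0.008,0.041],"fingers":1},{"dp":[-0.17,0.001,-0.307],"angular":[0.023,-0.01,0.047],"fingers":1},{"dp":[-0.194,0,-0.351],"angular":[0.026,-0.011,0.054],"fingers":1}]}}

```text
time: 27.35
tool_pos: [398.4, 62.6, 267.5]
tcp_rot: [165.6, -14.1, 14.7]
ft_force: [0.6, -0.0, -0.4]
finger_gap: 20.8
grip_force: 97.9
```

Emit:
{"name": "step_arm", "arguments": {"targets": [{"dp":[-0.01,0.118,-0.016],"angular":[0.007,-0.002,0.013],"fingers":1},{"dp":[-0.019,0.235,-0.033],"angular":[0.013,-0.004,0.027],"fingers":1},{"dp":[-0.028,0.352,-0.049],"angular":[0.019,-0.006,0.04],"fingers":1},{"dp":[-0.035,0.469,-0.065],"angular":[0.025,-0.01,0.052],"fingers":1},{"dp":[-0.042,0.584,-0.08],"angular":[0.03,-0.013,0.065],"fingers":1},{"dp":[-0.048,0.699,-0.095],"angular":[0.035,-0.018,0.078],"fingers":1},{"dp":[-0.054,0.814,-0.111],"angular":[0.04,-0.022,0.091],"fingers":1},{"dp":[-0.059,0.927,-0.125],"angular":[0.043,-0.027,0.103],"fingers":1}]}}

```text
time: 28.35
tool_pos: [415.1, -113.1, 333.1]
tcp_rot: [177.9, -12.0, -4.9]
ft_force: [0.9, 0.1, -1.3]
finger_gap: 20.8
grip_force: 97.9
```

Emit:
{"name": "step_arm", "arguments": {"targets": [{"dp":[0.009,0.076,0.003],"angular":[-0.001,0.009,0.003],"fingers":1},{"dp":[0.019,0.151,0.007],"angular":[-0.001,0.019,0.005],"fingers":1},{"dp":[0.028,0.228,0.012],"angular":[-0.002,0.029,0.007],"fingers":1},{"dp":[0.037,0.304,0.018],"angular":[-0.002,0.038,0.009],"fingers":1},{"dp":[0.047,0.381,0.024],"angular":[-0.002,0.048,0.011],"fingers":1},{"dp":[0.056,0.458,0.031],"angular":[-0.002,0.058,0.014],"fingers":1},{"dp":[0.066,0.536,0.039],"angular":[-0.002,0.068,0.016],"fingers":1},{"dp":[0.075,0.614,0.047],"angular":[-0.001,0.078,0.018],"fingers":1}]}}

```text
time: 29.35
tool_pos: [420.6, -236.6, 331.2]
tcp_rot: [178.6, -26.2, -7.8]
ft_force: [0.0, -0.4, -1.2]
finger_gap: 21.1
grip_force: 98.1
```

Emit:
{"name": "step_arm", "arguments": {"targets": [{"dp":[0.004,0.035,0.021],"angular":[0,0.004,0.001],"fingers":1},{"dp":[0.007,0.071,0.043],"angular":[0,0.008,0.002],"fingers":1},{"dp":[0.01,0.106,0.064],"angular":[0.001,0.012,0.003],"fingers":1},{"dp":[0.014,0.142,0.086],"angular":[0.001,0.016,0.004],"fingers":1},{"dp":[0.017,0.177,0.107],"angular":[0.002,0.02,0.005],"fingers":1},{"dp":[0.02,0.213,0.129],"angular":[0.002,0.025,0.006],"fingers":1},{"dp":[0.024,0.248,0.151],"angular":[0.003,0.029,0.007],"fingers":1},{"dp":[0.027,0.284,0.173],"angular":[0.003,0.033,0.008],"fingers":1}]}}

```text
time: 30.35
tool_pos: [432.3, -296.5, 303.2]
tcp_rot: [179.9, -32.1, -9.3]
ft_force: [-0.2, 0.4, -1.2]
finger_gap: 20.8
grip_force: 98.1
```

```bash
python3 - <<'E'
from arm import *
s=sense(); P=pose(FOOT+[0,0,150],32,SY,0); R=Ro.from_euler('xyz',s['tcp_rot'],degrees=True); state()
print('err vs V5',(s['tool_pos']-P[0]).round(1),np.degrees((R.inv()*P[1]).as_rotvec()).round(2))
snapshot('scene');snapshot('top')
for c in('scene','top'):
  print(c,'pred end/98',[proj(c,s['tool_pos']+R.apply([0,0,k])).round(1).tolist() for k in (146,48,-54)])
  for r in masks_of(c,'stick')[:2]: m=r['pixels'].astype(np.uint8); print('  mask',round(r['conf'],2),np.round(r['at']),cv2.boundingRect(m))
E
```

```text
{'time': 30.4, 'tool_pos': [432.3, -296.5, 303.2], 'tcp_rot': [179.9, -32.1, -9.3], 'ft_force': [-0.2, 0.4, -1.2], 'finger_gap': 20.8, 'grip_force': 98.1}
err vs V5 [-0.4 -0.7 -0.6] [ 0.07 -0.1  -0.01]
scene pred end/98 [[200.9, 141.9], [206.8, 108.2], [213.1, 72.0]]
  mask 0.85 [209. 106.] (197, 73, 16, 70)
  mask 0.7 [205. 224.] (191, 208, 31, 33)
top pred end/98 [[485.1, 218.2], [500.4, 245.0], [520.3, 280.0]]
  mask 0.69 [503. 249.] (483, 215, 45, 65)
  mask 0.58 [344. 161.] (257, 103, 145, 132)
```

Emit:
{"name": "step_arm", "arguments": {"targets": [{"dp":[-0.03,0,0.048],"angular":[0,0,0],"fingers":1},{"dp":[-0.06,0,0.095],"angular":[0,0,0],"fingers":1},{"dp":[-0.089,0,0.143],"angular":[0,0,0],"fingers":1},{"dp":[-0.119,0,0.191],"angular":[0,0,0],"fingers":1},{"dp":[-0.149,0,0.239],"angular":[0,0,0],"fingers":1},{"dp":[-0.179,0,0.286],"angular":[0,0,0],"fingers":1},{"dp":[-0.209,-0.001,0.334],"angular":[0,0,0],"fingers":1},{"dp":[-0.238,-0.001,0.382],"angular":[0,0,0],"fingers":1}]}}

```text
time: 31.55
tool_pos: [432.5, -295.9, 212.8]
tcp_rot: [179.9, -32.1, -9.3]
ft_force: [0.7, 0.2, -0.4]
finger_gap: 21.0
grip_force: 98.1
```

```bash
python3 - <<'E'
from arm import *
state(); print(start()[0])
Rr=R_of(32,SY); T=np.array([432.78,-295.74,153.9])
rows([(T+[0,0,z],Rr) for z in (52,42,32,24,16,10,6,3)],1)
E
```

```text
{'time': 31.6, 'tool_pos': [432.5, -295.9, 212.8], 'tcp_rot': [179.9, -32.1, -9.3], 'ft_force': [0.7, 0.2, -0.4], 'finger_gap': 21.0, 'grip_force': 98.1}
[ 432.86271946 -295.749832    213.79434108]
{"dp":[-0.021, 0.0, 0.033],"angular":[0.0, 0.0, 0.0],"fingers":1} 
{"dp":[-0.048, 0.0, 0.076],"angular":[0.0, 0.0, 0.0],"fingers":1} 
{"dp":[-0.074, 0.0, 0.118],"angular":[0.0, 0.0, 0.0],"fingers":1} 
{"dp":[-0.095, 0.0, 0.152],"angular":[0.0, 0.0, 0.0],"fingers":1} 
{"dp":[-0.117, 0.0, 0.186],"angular":[0.0, 0.0, 0.0],"fingers":1} 
{"dp":[-0.133, 0.0, 0.211],"angular":[0.0, 0.0, 0.0],"fingers":1} 
{"dp":[-0.143, 0.0, 0.228],"angular":[0.0, 0.0, 0.0],"fingers":1} 
{"dp":[-0.151, -0.001, 0.241],"angular":[0.0, 0.0, 0.0],"fingers":1}
```

Emit:
{"name": "step_arm", "arguments": {"targets": [{"dp":[-0.021,0,0.033],"angular":[0,0,0],"fingers":1},{"dp":[-0.048,0,0.076],"angular":[0,0,0],"fingers":1},{"dp":[-0.074,0,0.118],"angular":[0,0,0],"fingers":1},{"dp":[-0.095,0,0.152],"angular":[0,0,0],"fingers":1},{"dp":[-0.117,0,0.186],"angular":[0,0,0],"fingers":1},{"dp":[-0.133,0,0.211],"angular":[0,0,0],"fingers":1},{"dp":[-0.143,0,0.228],"angular":[0,0,0],"fingers":1},{"dp":[-0.151,-0.001,0.241],"angular":[0,0,0],"fingers":1}]}}

```text
time: 32.55
tool_pos: [432.6, -295.9, 156.5]
tcp_rot: [179.9, -32.1, -9.3]
ft_force: [-0.3, 0.9, -0.5]
finger_gap: 20.9
grip_force: 98.1
```

Emit:
{"name": "step_arm", "arguments": {"targets": [{"dp":[0,0,0],"angular":[0,0,0],"fingers":0.7},{"dp":[0,0,0],"angular":[0,0,0],"fingers":0.5},{"dp":[0,0,0],"angular":[0,0,0],"fingers":0.3},{"dp":[0,0,0],"angular":[0,0,0],"fingers":0},{"dp":[0,0,0],"angular":[0,0,0],"fingers":0},{"dp":[0,0,0],"angular":[0,0,0],"fingers":0},{"dp":[0,0,0],"angular":[0,0,0],"fingers":0},{"dp":[0,0,0],"angular":[0,0,0],"fingers":0}]}}

```text
time: 33.55
tool_pos: [432.5, -295.8, 156.6]
tcp_rot: [179.9, -32.1, -9.3]
ft_force: [0.7, -0.4, -0.4]
finger_gap: 85.0
grip_force: 0.0
```

Emit:
{"name": "step_arm", "arguments": {"targets": [{"dp":[0,0,-0.05],"angular":[0,0,0],"fingers":0},{"dp":[0,0,-0.12],"angular":[0,0,0],"fingers":0},{"dp":[0,0,-0.2],"angular":[0,0,0],"fingers":0},{"dp":[0,0,-0.28],"angular":[0,0,0],"fingers":0},{"dp":[0,0,-0.36],"angular":[0,0,0],"fingers":0},{"dp":[0,0,-0.44],"angular":[0,0,0],"fingers":0},{"dp":[0,0,-0.52],"angular":[0,0,0],"fingers":0},{"dp":[0,0,-0.55],"angular":[0,0,0],"fingers":0}]}}

```text
time: 34.55
tool_pos: [374.7, -286.7, 251.5]
tcp_rot: [179.8, -32.1, -9.2]
ft_force: [0.1, 1.0, -1.0]
finger_gap: 85.3
grip_force: 0.0
```

```bash
python3 - <<'E'
from arm import *
state()
p,R=start(); p=p+R.apply([0,0,-110]); np.savez('cmd.npz',p=p,q=R.as_quat())
a,b=snapshot('scene'),snapshot('top')
for c,i in(('scene',a),('top',b)):
  print([(round(r['conf'],2),np.round(r['at'],1).tolist()) for r in pinpoint(c,'stick')][:2])
z=lambda i,x,y,w,h,s:cv2.resize(i[y:y+h,x:x+w],None,fx=s,fy=s,interpolation=cv2.INTER_CUBIC)
cv2.imwrite('pics/g9.png',np.vstack([np.hstack([z(a,180,110,80,90,4),z(b,420,190,80,90,4)]),z(b,260,150,160,56,4)]))
# route to the yellow button: tool down, gripper shut
q=sense()['joint_pos']
D=lambda yaw:Ro.from_euler('xyz',[180,0,yaw],degrees=True)
Y=np.array([489,377,57.]); G=np.array([494,446.5,57])
for pp,yy_ in (((400,-200,300),0),((390,0,300),10),((400,190,280),20),((450,340,200),20),((489,377,90),20),((489,377,50),20),((494,446,50),20)):
    e,q=ik(np.array(pp,float),D(yy_),seeds=[q]); print(pp,round(e,1),q.round())
E
```

```text
{'time': 34.6, 'tool_pos': [374.7, -286.7, 251.5], 'tcp_rot': [179.8, -32.1, -9.2], 'ft_force': [0.1, 1.0, -1.0], 'finger_gap': 85.3, 'grip_force': 0.0}
[(0.56, [213.6, 183.4])]
[(0.98, [461.7, 218.2])]
(400, -200, 300) 0.0 [-33. -17. 101.  -0.  96.  57.]
(390, 0, 300) 0.0 [ -8. -27. 109.  -0.  98.  72.]
(400, 190, 280) 0.0 [ 19. -18. 104.  -0.  94.  89.]
(450, 340, 200) 0.0 [ 32.   2.  94.  -0.  84. 102.]
(489, 377, 90) 0.0 [ 33.  14.  93.  -0.  73. 103.]
(489, 377, 50) 0.0 [ 33.  16.  94.   0.  69. 103.]
(494, 446, 50) 0.0 [ 38.  24.  85.  -0.  71. 108.]
```

View pics/g9.png

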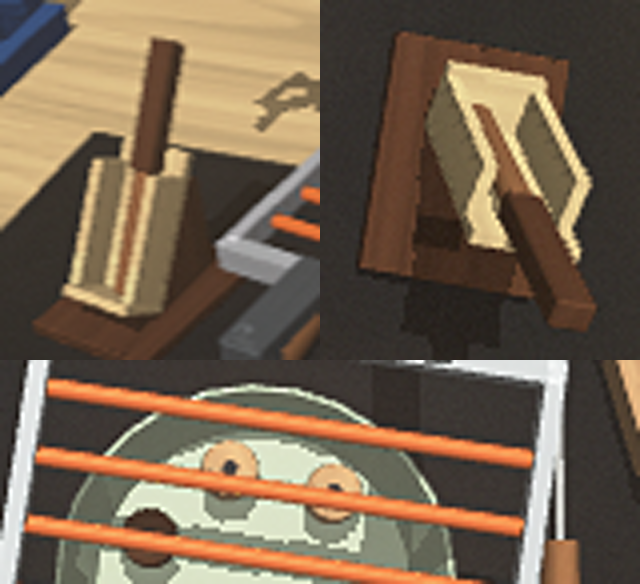

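The stick is back in the trough exactly as at the start: handle end at crop (575,318) in the top part, foot at (480,108). The gripper is clear of it and the beads are in the bowl. Next the buttons, with the gripper shut.

```bash
cat > p8.py <<'E'
from arm import *
s=sense(); D=lambda yaw:Ro.from_euler('xyz',[180,0,yaw],degrees=True)
from scipy.spatial.transform import Slerp
def leg(a,b,n=8):
    S=Slerp([0,1],Ro.concatenate([a[1],b[1]])); return [(a[0]+(b[0]-a[0])*k/n,S(k/n)) for k in range(1,n+1)]
A=np.array
cur=start(); L_=[(A([395.,-130,300]),D(-3)),(A([395.,55,300]),D(8)),(A([420.,235,250]),D(15)),(A([489.,377,90]),D(20))]
for b in L_: print('--'); rows(leg(cur,b)[1::2] if False else leg(cur,b),1); cur=b
print('-- press'); rows([(A([489.,377,z]),D(20)) for z in (82,75,69,64,61,58,56,54)],1)
E
python3 p8.py
```

```text
--
{"dp":[0.014, -0.098, -0.028],"angular":[0.001, -0.022, -0.004],"fingers":1} 
{"dp":[0.027, -0.196, -0.057],"angular":[0.003, -0.044, -0.008],"fingers":1} 
{"dp":[0.041, -0.295, -0.085],"angular":[0.004, -0.067, -0.013],"fingers":1} 
{"dp":[0.054, -0.393, -0.114],"angular":[0.005, -0.089, -0.017],"fingers":1} 
{"dp":[0.068, -0.491, -0.142],"angular":[0.006, -0.111, -0.021],"fingers":1} 
{"dp":[0.081, -0.589, -0.171],"angular":[0.008, -0.133, -0.025],"fingers":1} 
{"dp":[0.095, -0.687, -0.199],"angular":[0.009, -0.155, -0.03],"fingers":1} 
{"dp":[0.109, -0.786, -0.228],"angular":[0.01, -0.178, -0.034],"fingers":1} 
--
{"dp":[-0.006, -0.115, 0.001],"angular":[0.0, 0.0, -0.007],"fingers":1} 
{"dp":[-0.012, -0.231, 0.0],"angular":[0.0, 0.0, -0.015],"fingers":1} 
{"dp":[-0.018, -0.346, 0.0],"angular":[0.0, 0.0, -0.023],"fingers":1} 
{"dp":[-0.024, -0.462, 0.0],"angular":[0.0, 0.0, -0.03],"fingers":1} 
{"dp":[-0.03, -0.577, 0.0],"angular":[0.0, 0.0, -0.038],"fingers":1} 
{"dp":[-0.036, -0.692, 0.0],"angular":[0.0, 0.0, -0.046],"fingers":1} 
{"dp":[-0.042, -0.808, 0.0],"angular":[0.0, 0.
[... 1050 characters left out ...]
6],"angular":[0.0, 0.0, -0.021],"fingers":1} 
{"dp":[0.451, -0.523, 0.7],"angular":[0.0, 0.0, -0.024],"fingers":1} 
{"dp":[0.516, -0.598, 0.8],"angular":[0.0, 0.0, -0.028],"fingers":1} 
-- press
{"dp":[0.0, 0.0, 0.04],"angular":[0.0, 0.0, 0.0],"fingers":1} 
{"dp":[0.0, 0.0, 0.075],"angular":[0.0, 0.0, 0.0],"fingers":1} 
{"dp":[0.0, 0.0, 0.105],"angular":[0.0, 0.0, 0.0],"fingers":1} 
{"dp":[0.0, 0.0, 0.13],"angular":[0.0, 0.0, 0.0],"fingers":1} 
{"dp":[0.0, 0.0, 0.145],"angular":[0.0, 0.0, 0.0],"fingers":1} 
{"dp":[0.0, 0.0, 0.16],"angular":[0.0, 0.0, 0.0],"fingers":1} 
{"dp":[0.0, 0.0, 0.17],"angular":[0.0, 0.0, 0.0],"fingers":1} 
{"dp":[0.0, 0.0, 0.18],"angular":[0.0, 0.0, 0.0],"fingers":1}
```

Emit:
{"name": "step_arm", "arguments": {"targets": [{"dp":[0.014,-0.098,-0.028],"angular":[0.001,-0.022,-0.004],"fingers":1},{"dp":[0.027,-0.196,-0.057],"angular":[0.003,-0.044,-0.008],"fingers":1},{"dp":[0.041,-0.295,-0.085],"angular":[0.004,-0.067,-0.013],"fingers":1},{"dp":[0.054,-0.393,-0.114],"angular":[0.005,-0.089,-0.017],"fingers":1},{"dp":[0.068,-0.491,-0.142],"angular":[0.006,-0.111,-0.021],"fingers":1},{"dp":[0.081,-0.589,-0.171],"angular":[0.008,-0.133,-0.025],"fingers":1},{"dp":[0.095,-0.687,-0.199],"angular":[0.009,-0.155,-0.03],"fingers":1},{"dp":[0.109,-0.786,-0.228],"angular":[0.01,-0.178,-0.034],"fingers":1}]}}

```text
time: 35.75
tool_pos: [394.9, -129.1, 299.4]
tcp_rot: [180.0, 0.2, -3.0]
ft_force: [-0.0, 0.4, 0.2]
finger_gap: -0.1
grip_force: 0.0
```

Emit:
{"name": "step_arm", "arguments": {"targets": [{"dp":[-0.006,-0.115,0],"angular":[0,0,-0.007],"fingers":1},{"dp":[-0.012,-0.231,0],"angular":[0,0,-0.015],"fingers":1},{"dp":[-0.018,-0.346,0],"angular":[0,0,-0.023],"fingers":1},{"dp":[-0.024,-0.462,0],"angular":[0,0,-0.03],"fingers":1},{"dp":[-0.03,-0.577,0],"angular":[0,0,-0.038],"fingers":1},{"dp":[-0.036,-0.692,0],"angular":[0,0,-0.046],"fingers":1},{"dp":[-0.042,-0.808,0],"angular":[0,0,-0.053],"fingers":1},{"dp":[-0.048,-0.923,0],"angular":[0,0.001,-0.061],"fingers":1}]}}

```text
time: 36.75
tool_pos: [394.8, 55.8, 298.9]
tcp_rot: [180.0, -0.1, 8.0]
ft_force: [-0.7, -0.3, 0.5]
finger_gap: 0.1
grip_force: 0.0
```

Emit:
{"name": "step_arm", "arguments": {"targets": [{"dp":[0.031,-0.11,0.031],"angular":[0,0,-0.005],"fingers":1},{"dp":[0.062,-0.219,0.062],"angular":[0,0,-0.01],"fingers":1},{"dp":[0.093,-0.328,0.093],"angular":[0,0,-0.015],"fingers":1},{"dp":[0.124,-0.437,0.124],"angular":[0,0,-0.019],"fingers":1},{"dp":[0.155,-0.547,0.156],"angular":[0,0,-0.024],"fingers":1},{"dp":[0.186,-0.656,0.187],"angular":[0,0,-0.029],"fingers":1},{"dp":[0.218,-0.765,0.218],"angular":[0,0,-0.034],"fingers":1},{"dp":[0.249,-0.874,0.249],"angular":[0,0,-0.039],"fingers":1}]}}

```text
time: 37.75
tool_pos: [419.9, 235.7, 248.7]
tcp_rot: [179.9, -0.1, 15.0]
ft_force: [0.2, 0.1, 0.8]
finger_gap: 0.0
grip_force: 0.0
```

Emit:
{"name": "step_arm", "arguments": {"targets": [{"dp":[0.064,-0.075,0.1],"angular":[0,0,-0.003],"fingers":1},{"dp":[0.129,-0.15,0.2],"angular":[0,0,-0.007],"fingers":1},{"dp":[0.193,-0.224,0.3],"angular":[0,0,-0.01],"fingers":1},{"dp":[0.258,-0.299,0.4],"angular":[0,0,-0.014],"fingers":1},{"dp":[0.322,-0.374,0.5],"angular":[0,0,-0.017],"fingers":1},{"dp":[0.387,-0.448,0.6],"angular":[0,0,-0.021],"fingers":1},{"dp":[0.451,-0.523,0.7],"angular":[0,0,-0.024],"fingers":1},{"dp":[0.516,-0.598,0.8],"angular":[0,0,-0.028],"fingers":1}]}}

```text
time: 38.75
tool_pos: [489.0, 377.5, 88.1]
tcp_rot: [179.9, -0.0, 20.1]
ft_force: [0.5, -0.2, -0.4]
finger_gap: 0.2
grip_force: 0.0
```

Emit:
{"name": "step_arm", "arguments": {"targets": [{"dp":[0,0,0.04],"angular":[0,0,0],"fingers":1},{"dp":[0,0,0.075],"angular":[0,0,0],"fingers":1},{"dp":[0,0,0.105],"angular":[0,0,0],"fingers":1},{"dp":[0,0,0.13],"angular":[0,0,0],"fingers":1},{"dp":[0,0,0.145],"angular":[0,0,0],"fingers":1},{"dp":[0,0,0.16],"angular":[0,0,0],"fingers":1},{"dp":[0,0,0.17],"angular":[0,0,0],"fingers":1},{"dp":[0,0,0.18],"angular":[0,0,0],"fingers":1}]}}

```text
time: 39.75
tool_pos: [489.9, 376.9, 55.7]
tcp_rot: [179.9, -0.2, 20.0]
ft_force: [-9.9, -8.3, 22.9]
finger_gap: -0.1
grip_force: 11.8
```

Emit:
{"name": "step_arm", "arguments": {"targets": [{"dp":[0,0,-0.005],"angular":[0,0,0],"fingers":1},{"dp":[0,0,-0.01],"angular":[0,0,0],"fingers":1},{"dp":[0,0,-0.015],"angular":[0,0,0],"fingers":1},{"dp":[0,0,-0.015],"angular":[0,0,0],"fingers":1},{"dp":[0,0,-0.015],"angular":[0,0,0],"fingers":1},{"dp":[0,0,-0.015],"angular":[0,0,0],"fingers":1},{"dp":[0,0,-0.015],"angular":[0,0,0],"fingers":1},{"dp":[0,0,-0.015],"angular":[0,0,0],"fingers":1}]}}

```text
time: 40.75
tool_pos: [489.8, 376.9, 57.2]
tcp_rot: [179.9, -0.2, 20.0]
ft_force: [0.9, -0.9, 4.0]
finger_gap: -0.0
grip_force: 2.1
```

```bash
python3 - <<'E'
from arm import *
print(sense()['tool_pos'].round(2), sense()['ft_force'].round(1))
# panel: edges, yellow/green top estimates
D=Ro.from_euler('xyz',[180,0,20],degrees=True)
for c in('scene','top'):
  for z in (55,60,63): print(c,z,proj(c,[489,377,z]).round(1),proj(c,[494,446.5,z]).round(1))
E
```

```text
[489.81 376.93  57.24] [ 0.9 -0.9  4. ]
scene 55 [435.9 214.2] [462.  220.4]
scene 60 [436.2 212.9] [462.4 219. ]
scene 63 [436.3 212.1] [462.6 218.2]
top 55 [173.2 231.5] [143.4 229.8]
top 60 [172.4 231.5] [142.5 229.8]
top 63 [172.  231.6] [142.  229.8]
```

```bash
python3 - <<'E'
from arm import *
A=np.array; D=Ro.from_euler('xyz',[180,0,20],degrees=True)
np.savez('cmd.npz',p=A([489.,377,57]),q=D.as_quat())
rows([(A(p),D) for p in ((489.,377,72),(489,377,88),(489,377,95),(490.5,397,95),(492,417,95),(493.5,437,95),(494,446.5,90),(494,446.5,85))],1)
rows([(A([494,446.5,z]),D) for z in (77,70,65,61,58,56,54.5,54.5)],1)
rows([(A([494,446.5,z]),D) for z in (57,65,80,100,120,140,150,150)],1)
E
```

```text
{"dp":[0.0, 0.0, -0.075],"angular":[0.0, 0.0, 0.0],"fingers":1} 
{"dp":[0.0, 0.0, -0.155],"angular":[0.0, 0.0, 0.0],"fingers":1} 
{"dp":[0.0, 0.0, -0.19],"angular":[0.0, 0.0, 0.0],"fingers":1} 
{"dp":[0.041, -0.091, -0.19],"angular":[0.0, 0.0, 0.0],"fingers":1} 
{"dp":[0.082, -0.183, -0.19],"angular":[0.0, 0.0, 0.0],"fingers":1} 
{"dp":[0.124, -0.274, -0.19],"angular":[0.0, 0.0, 0.0],"fingers":1} 
{"dp":[0.142, -0.318, -0.165],"angular":[0.0, 0.0, 0.0],"fingers":1} 
{"dp":[0.142, -0.318, -0.14],"angular":[0.0, 0.0, 0.0],"fingers":1} 
{"dp":[0.0, 0.0, 0.04],"angular":[0.0, 0.0, 0.0],"fingers":1} 
{"dp":[0.0, 0.0, 0.075],"angular":[0.0, 0.0, 0.0],"fingers":1} 
{"dp":[0.0, 0.0, 0.1],"angular":[0.0, 0.0, 0.0],"fingers":1} 
{"dp":[0.0, 0.0, 0.12],"angular":[0.0, 0.0, 0.0],"fingers":1} 
{"dp":[0.0, 0.0, 0.135],"angular":[0.0, 0.0, 0.0],"fingers":1} 
{"dp":[0.0, 0.0, 0.145],"angular":[0.0, 0.0, 0.0],"fingers":1} 
{"dp":[0.0, 0.0, 0.153],"angular":[0.0, 0.0, 0.0],"fingers":1} 
{"dp":[0.0, 0.0, 0.153],"angular":[0.0, 0.0, 0.0],"fingers":1} 
{"dp":[0.0, 0.0, -0.013],"angular":[0.0, 0.0, 0.0],"fingers":1} 
{"dp":[0.0, 0.0, -0.053],"angular":[0.0, 0.0, 0.0],"fingers":1} 
{"dp":[0.0, 0.0, -0.128],"angular":[0.0, 0.0, 0.0],"fingers":1} 
{"dp":[0.0, 0.0, -0.228],"angular":[0.0, 0.0, 0.0],"fingers":1} 
{"dp":[0.0, 0.0, -0.328],"angular":[0.0, 0.0, 0.0],"fingers":1} 
{"dp":[0.0, 0.0, -0.428],"angular":[0.0, 0.0, 0.0],"fingers":1} 
{"dp":[0.0, 0.0, -0.478],"angular":[0.0, 0.0, 0.0],"fingers":1} 
{"dp":[0.0, 0.0, -0.478],"angular":[0.0, 0.0, 0.0],"fingers":1}
```

Emit:
{"name": "step_arm", "arguments": {"targets": [{"dp":[0,0,-0.075],"angular":[0,0,0],"fingers":1},{"dp":[0,0,-0.155],"angular":[0,0,0],"fingers":1},{"dp":[0,0,-0.19],"angular":[0,0,0],"fingers":1},{"dp":[0.041,-0.091,-0.19],"angular":[0,0,0],"fingers":1},{"dp":[0.082,-0.183,-0.19],"angular":[0,0,0],"fingers":1},{"dp":[0.124,-0.274,-0.19],"angular":[0,0,0],"fingers":1},{"dp":[0.142,-0.318,-0.165],"angular":[0,0,0],"fingers":1},{"dp":[0.142,-0.318,-0.14],"angular":[0,0,0],"fingers":1}]}}

```text
time: 41.75
tool_pos: [494.1, 446.6, 84.6]
tcp_rot: [179.9, -0.1, 20.1]
ft_force: [0.3, -0.2, -0.2]
finger_gap: -0.6
grip_force: 0.0
```

Emit:
{"name": "step_arm", "arguments": {"targets": [{"dp":[0,0,0.04],"angular":[0,0,0],"fingers":1},{"dp":[0,0,0.075],"angular":[0,0,0],"fingers":1},{"dp":[0,0,0.1],"angular":[0,0,0],"fingers":1},{"dp":[0,0,0.12],"angular":[0,0,0],"fingers":1},{"dp":[0,0,0.135],"angular":[0,0,0],"fingers":1},{"dp":[0,0,0.145],"angular":[0,0,0],"fingers":1},{"dp":[0,0,0.153],"angular":[0,0,0],"fingers":1},{"dp":[0,0,0.153],"angular":[0,0,0],"fingers":1}]}}

```text
time: 42.75
tool_pos: [494.7, 446.3, 56.0]
tcp_rot: [179.9, -0.2, 20.0]
ft_force: [-4.6, -5.9, 11.5]
finger_gap: 0.0
grip_force: 5.8
```

Emit:
{"name": "step_arm", "arguments": {"targets": [{"dp":[0,0,0.004],"angular":[0,0,0],"fingers":1},{"dp":[0,0,0.004],"angular":[0,0,0],"fingers":1},{"dp":[0,0,-0.053],"angular":[0,0,0],"fingers":1},{"dp":[0,0,-0.128],"angular":[0,0,0],"fingers":1},{"dp":[0,0,-0.228],"angular":[0,0,0],"fingers":1},{"dp":[0,0,-0.328],"angular":[0,0,0],"fingers":1},{"dp":[0,0,-0.428],"angular":[0,0,0],"fingers":1},{"dp":[0,0,-0.478],"angular":[0,0,0],"fingers":1}]}}

```text
time: 43.75
tool_pos: [495.0, 447.0, 152.7]
tcp_rot: [180.0, -0.3, 20.0]
ft_force: [0.6, -0.1, 1.4]
finger_gap: -0.1
grip_force: 0.0
```

Emit:
{"name": "step_arm", "arguments": {"targets": [{"dp":[0,0,0],"angular":[0,0,0],"fingers":1},{"dp":[0,0,0],"angular":[0,0,0],"fingers":1},{"dp":[0,0,0],"angular":[0,0,0],"fingers":1},{"dp":[0,0,0],"angular":[0,0,0],"fingers":1},{"dp":[0,0,0],"angular":[0,0,0],"fingers":1},{"dp":[0,0,0],"angular":[0,0,0],"fingers":1},{"dp":[0,0,0],"angular":[0,0,0],"fingers":1},{"dp":[0,0,0],"angular":[0,0,0],"fingers":1}]}}

```text
time: 44.75
tool_pos: [494.2, 446.4, 150.2]
tcp_rot: [179.9, -0.1, 20.0]
ft_force: [0.2, 0.2, -0.3]
finger_gap: 0.0
grip_force: 0.0
```

```bash
python3 - <<'E'
from arm import *
state(); print(hand_in())
E
```

```text
{'time': 44.8, 'tool_pos': [494.2, 446.4, 150.2], 'tcp_rot': [179.9, -0.1, 20.0], 'ft_force': [0.2, 0.2, -0.3], 'finger_gap': 0.0, 'grip_force': 0.0}
the job is handed in; nothing more can be done
None
```

The job is handed in at 44.8 s with every step carried out: floor felt at about 5–8 N, two counter-clockwise turns, every bead moved at least 16 mm by the pictures, stick back in its trough, yellow then green pressed; the hand-in returned no verdict.

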